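# Pack the pantry box level and prove it with the float

### The arm

A 6-joint arm with a two-finger parallel gripper is mounted at the origin on a cart in front of the work surface, level with it; the furniture and walls round the work are solid. World frame = base frame: x ahead of the robot, y to its left, z up, the work surface at z = 0. Lengths are in mm, angles in rad, forces in N, time in s.
With the tool pointing down it reaches from about 250 to 775 mm from the base axis. Payload 4 kg.
Tool frame: the origin (TCP) lies midway between the tips of the shut fingers; the grasp point (between the pads) lies bot.tcp_to_grasp behind it (bot.tcp_to_grasp is the distance from the TCP to the grasp point, in mm); z points along the fingers, y is the line along which they close (so a half turn about z gives the same grasp; the last joint's range is limited). The gripper opens to 94 mm and grips with 3 to 60 N. Pads are 16 mm wide; open, the fingers measure 119 mm over their backs; the gripper's body (75 mm by 177 mm) begins 78 mm behind the grasp point.
Start: joints at [1.217, 0.087, 1.371, -0, 1.684, -0.103], TCP at [136.507, 532.81, 205.506] pointing down, gripper open.
Joint ranges: [-3.1, 3.1], [-0.76, 2.03], [0.27, 2.55], [-1.08, 4.22], [0.17, 2.65], [-2.57, 2.57]. Speed limits (rad/s): [2.79, 2.79, 3.14, 3.14, 3.14, 3.14].

### API

Orientations are given as a unit quaternion [w, x, y, z].
In Python, from bench import read_state, cams, bot, nets gives the robot as it stands.
- The arm moves only by the tool move_arm, never from a script. Its argument "moves" is a list of rows, each a list of 3 entries, a list of its own where there are three numbers: the shift along the tool's x, y, z in m, then the turn, a rotation vector about the tool's x, y, z in rad, then the finger opening in m, from 0 to 0.094. A call has 1 to 10 rows; each row shifts and turns the commanded pose from where the row before left it, along the tool's axes as they then stand; what a row does not reach is not made up. A row lasts 1/12 s, in which the tool goes at most 41.7 mm and 7.16 degrees, less where a joint would pass 70% of its speed; a pose out of reach is approached as far as the arm can. A call with a gripper value outside its range is refused whole. The fingers move at their own pace and stop on an object; "newtons" is the grip in N (left out, the last holds). Time passes only in rows, so rows that do not move let the fingers close. It gives the time, the measured TCP pose, the force, the opening and the grip force at its end, in the units of the state.
- read_state(): the state, without advancing time (a new reading comes with each control period).
- cams.grab_frame(name): name is "scene" or "top" or "wrist"; returns the picture (384x512x3 uint8, red, green, blue); there is no depth.
- cams.camera_params(name): a dict with "intrinsics" (3x3 intrinsics, pixels), "distortion" ([k1, k2, p1, p2, k3] as OpenCV has them; the pictures are not rectified), "extrinsics" (4x4, takes a point from world to camera coordinates); the wrist camera has in their place "tool_from_camera" (4x4, takes a point from camera to tool coordinates, whose origin is the TCP and whose axes are the flange's). Camera axes: x right, y down, z forward; pixel columns grow to the right and rows downward; lengths in mm; the calibration is good to about 2 mm. A picture is of the moment at which its call begins: read the wrist's pose just before it. camera_params takes no time and is no camera call.
- bot.job_done(): hands the job in; it is judged then, once.
Trained networks look in the newest picture that a camera, given by its name, has taken for a name from the list of things; names that differ only in an ending like _2 or _b are one class to them, and where a whole thing is asked for, a point or a joint stands for the part that bears it (a point fixed in the world has none). Each returns a list of dicts, best first, with "score" (0 to 1); they miss things now and then, are a little off and sometimes report something else, mostly with a low value. They report only what shows in the picture. A call takes as long as a camera call. They do not tell look-alikes from the thing itself.
- nets.outline_of(thing, camera): "pixels" (384x512 bool, what is visible of it) and "bbox" ([left, top, right, bottom] in pixels, round what is visible of it).
- nets.mark_of(thing, camera): "uv" ([column, row] in pixels: a listed point, or the origin of a listed thing).
The state is a dict: "time_s": time; "joints": joint angles; "dq": joint speeds; "joint_efforts": joint torques, N m; "tool_pos": TCP position; "tool_rot": TCP orientation; "wrist_force": force on the tool from outside, world axes, zero at the start; "ft_torque": the same for the moment, N m; "width": finger opening in mm; "grip_force": force on a finger pad.
Only numpy, scipy, OpenCV 4.12 (cv2) and the standard library are available. Lean on these libraries where they do the work, as an engineer would, in place of code of your own. Each camera call takes 0.05 s, during which the arm holds its last target. There are 200 camera calls.

### The job

Pack the pantry box for its low shelf: every spice jar, the salt shaker and the small black-lidded jar must stand upright on the box's floor, and each pepper mill, being too tall for the box, goes foot down into a well of its own in the two-well holder, also any mill that now stands in the box; the mill kept in the far right corner behind the utensil bowl stays there. Once all is loaded, lay the wooden float flat across both long rims at the end that has the pull bar and draw it along the rims, touching all the way, to the plain end, so as to feel that nothing sticks up; then lay the float back flat on the table. Leave the other things on the table where they are.

Things in the scene. Friction and masses are not known exactly. Their poses are not given: they have to be found in the camera images.
- pantry_box: open pale wooden box, fixed; outside 126 x 288 x 120 mm (x, y, z), inside 108 x 270 mm and 112 mm deep (floor 8 mm thick, walls 9 mm); origin at the centre of its underside, y along its length, z up; rim 120 mm above the origin; a dark steel pull bar stands 25 mm out of its +y end board at 70 mm height, the -y end is plain
- holder: dark wooden holder, fixed; outside 80 x 153 x 85 mm (x, y, z), with two square wells side by side along y, each 66 x 66 mm and 77 mm deep (floor 8 mm thick); origin at the centre of its underside, z up
- well_a (a point): centre of the floor of the holder's well on its +y side; 8 mm above the holder's underside
- well_b (a point): centre of the floor of the holder's well on its -y side; 8 mm above the holder's underside
- float: loose wooden levelling float, 70 mm tall, about 180 g: a flat sole 170 x 64 x 10 mm (x, y, z), above it a back plate 130 x 36 mm at 22 to 28 mm height, and on that a grip bar along x, 110 mm long, 22 mm thick (y), from 28 to 70 mm height; origin at the centre of the sole's underside when unpressed, x along its length, z up. To sweep, its x lies along the box's x
- sole_face (a point): centre of the underside of the float's sole, which is sprung: pressed down, it gives up to 12 mm toward the grip (2 N to start it, 8 N at the full 12 mm), so that the float can be held a few mm pressed while it sweeps
- spice_a: spice jar with a yellow cap, 45 mm across and 100 mm tall, standing upright; origin at the centre of its underside, z up its axis; may be absent
- spice_b: spice jar with a yellow cap, 45 mm across and 100 mm tall, standing upright; origin at the centre of its underside, z up its axis; if present it stands already inside the box near the plain end and may stay there
- spice_c: spice jar with a white cap, 47 mm across and 98 mm tall, standing upright; origin at the centre of its underside, z up its axis; may be absent
- shaker: salt shaker with a grey dome top 34 mm across from 74 mm up, 44 mm across and 90 mm tall, standing upright; origin at the centre of its underside, z up its axis; may be absent
- jar: small squat jar with a black lid, 51 mm across and 66 mm tall, standing upright; origin at the centre of its underside, z up its axis; may be absent
- mill_1: dark brown wooden pepper mill, 58 mm across and 135 mm tall with a round head 50 mm across from 98 to 124 mm and a small knob on top; origin at the centre of its underside, z up its axis; stands upright, on the table
- mill_2: dark brown wooden pepper mill, 58 mm across and 135 mm tall with a round head 50 mm across from 98 to 124 mm and a small knob on top; origin at the centre of its underside, z up its axis; stands upright, if present it starts inside the box
- tealight: small candle in a cup, 38 mm across, 15 mm high, bystander; origin at its underside
- matchbox: matchbox 36 x 53 x 14 mm, bystander; origin at its underside
- teaspoon: teaspoon 132 mm long, bystander; origin at its underside
- yoghurt_pot: yoghurt pot 72 mm across, 71 mm tall, bystander at the back; origin at its underside; it is not to be packed
Mind the look-alikes: they are no part of the job. Leave any orange or turquoise look-alike of the spice_c alone.

How it is judged:
By the outcome, as a careful person would: the job done as asked, in the order asked, and still so for the second after the job is handed in, with the robot touching nothing.
Of spice_a, spice_c, shaker, jar only 2 to 4 are there at a start; the rules pass over those that are not, and their reading is None.
Of spice_b, mill_2 only 1 to 2 are there at a start; the rules pass over those that are not, and their reading is None.
At some moment in a run one of float may be knocked a few centimetres aside while the robot is not near it.
It also fails if it takes over 210 s, if anything falls off the work surface, if the arm or the gripper's body presses on something with over 40 N, if the wrist force passes 120 N, or if a joint passes its speed limit or range.

## Working session

There is one attempt and no reset: what is moved stays moved. The work goes in short steps, Python scripts to look and compute and a tool call to move; the robot and the scene stay as the last step left them, time stands still between calls to the robot, and variables do not carry over. Pictures are saved under pics/ and viewed, at most 14 in all, crops included, and the job is handed in when it is done.

Besides the shell and the picture viewer there is one more tool, called after "Emit:" by a JSON object that holds its "api" and its "payload". move_arm: Moves the arm, as the interface text tells. Its arguments: {"type":"object","properties":{"moves":{"type":"array"},"newtons":{"type":"number"}},"required":["moves"]}

```bash
ls; mkdir -p pics; python3 - <<'E'
from bench import read_state,cams,bot,nets
import cv2,numpy as np
s=read_state();print(s['time_s'],s['tool_pos'],s['tool_rot'],bot.tcp_to_grasp,s['width'])
for n in ('scene','top'):
    im=cams.grab_frame(n);cv2.imwrite(f'pics/{n}0.png',cv2.resize(im[:,:,::-1],(800,600),interpolation=cv2.INTER_CUBIC))
    p=cams.camera_params(n);print(n,np.round(p['intrinsics'],1).tolist(),p['distortion'],np.round(np.linalg.inv(p['extrinsics']),3).tolist())
print(cams.camera_params('wrist'))
E
```

```text
pics
0.0 [136.29814727 532.27547265 204.31101094] [-2.46113299e-04  1.25048506e-01  9.92150014e-01 -1.07690951e-03] 18.8 93.84821332659885
scene [[352.8, 0.0, 252.4], [0.0, 352.8, 193.3], [0.0, 0.0, 1.0]] [-0.06580226  0.          0.          0.          0.        ] [[-0.999, 0.031, -0.026, 588.474], [0.04, 0.807, -0.589, 675.102], [0.003, -0.59, -0.808, 958.13], [0.0, 0.0, 0.0, 1.0]]
top [[459.1, 0.0, 254.1], [0.0, 459.1, 191.0], [0.0, 0.0, 1.0]] [-0.17706066  0.          0.          0.          0.        ] [[0.025, -0.993, 0.115, 393.944], [-1.0, -0.026, -0.008, 2.136], [0.011, -0.114, -0.993, 1427.397], [0.0, 0.0, 0.0, 1.0]]
{'intrinsics': array([[332.10478256,   0.        , 253.11279888],
       [  0.        , 332.10478256, 186.11706233],
       [  0.        ,   0.        ,   1.        ]]), 'distortion': array([0.00198825, 0.        , 0.        , 0.        , 0.        ]), 'tool_from_camera': array([[-3.46818971e-04, -9.58003554e-01, -2.86756115e-01,
         8.36064155e+01],
       [ 9.99999142e-01, -6.94495216e-04,  1.11073555e-03,
        -5.69085369e-02],
       [-1.26323936e-03, -2.86755484e-01,  9.58002973e-01,
        -1.80344163e+02],
       [ 0.00000000e+00,  0.00000000e+00,  0.00000000e+00,
         1.00000000e+00]])}
```

View pics/scene0.png

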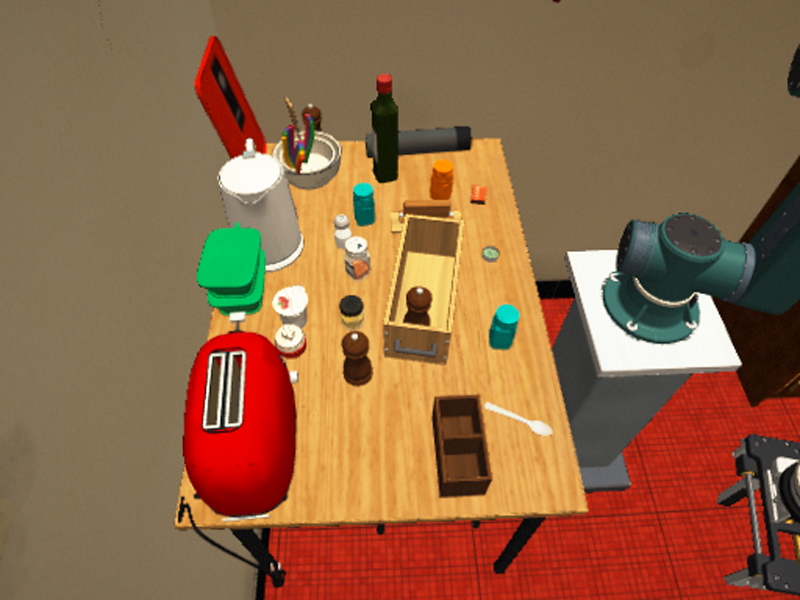

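View pics/top0.png

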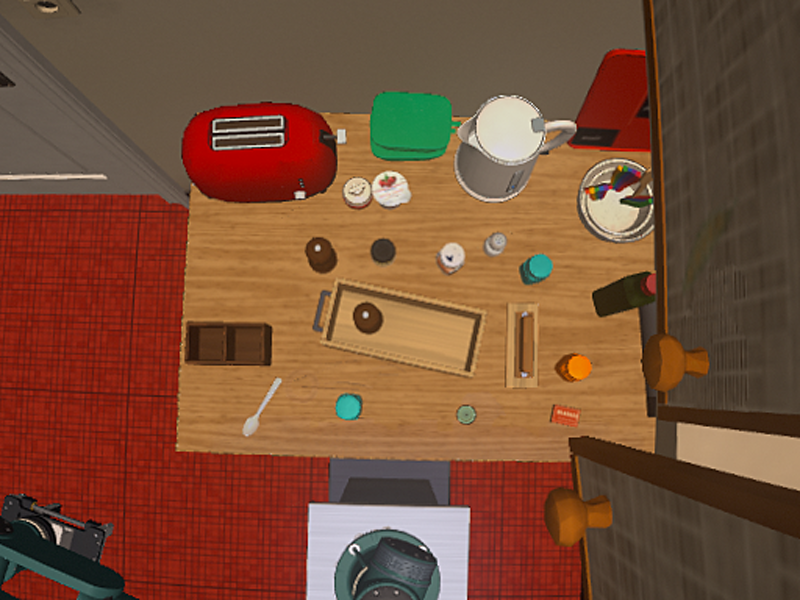

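```bash
cat > h.py <<'E'
from bench import read_state,cams,bot,nets
import cv2,numpy as np
from scipy.spatial.transform import Rotation as R
def Rq(q): return R.from_quat([q[1],q[2],q[3],q[0]])
def cam(n,s=None):
    p=cams.camera_params(n)
    if n=='wrist':
        s=s or read_state();T=np.eye(4);T[:3,:3]=Rq(s['tool_rot']).as_matrix();T[:3,3]=s['tool_pos']
        E=np.linalg.inv(T@p['tool_from_camera'])
    else:E=p['extrinsics']
    return p['intrinsics'],p['distortion'],E
def ray(c,uv):
    K,d,E=c;u=cv2.undistortPoints(np.array([[uv]],float),K,d)[0,0]
    C=np.linalg.inv(E);v=C[:3,:3]@[u[0],u[1],1];return C[:3,3],v/np.linalg.norm(v)
def onz(c,uv,z):
    o,v=ray(c,uv);return o+v*(z-o[2])/v[2]
def proj(c,P):
    K,d,E=c;return cv2.projectPoints(np.atleast_2d(np.array(P,float)),cv2.Rodrigues(E[:3,:3])[0],E[:3,3],K,d)[0][:,0]
def tri(rs):
    A=0;b=0
    for o,v in rs:
        M=np.eye(3)-np.outer(v,v);A=A+M;b=b+M@o
    X=np.linalg.solve(A,b);return X,max(np.linalg.norm((np.eye(3)-np.outer(v,v))@(X-o)) for o,v in rs)
E
python3 - <<'E'
from h import *
T=cam('top');S=cam('scene')
fr={n:cams.grab_frame(n) for n in('top','scene')}
for th in ['pantry_box','holder','well_a','well_b','float','spice_a','spice_c','shaker','jar','mill_1']:
    out=[]
    for n in('top','scene'):
        out.append([(r['uv'],round(r['score'],2)) for r in nets.mark_of(th,n) if r['score']>.3][:4])
    print(th,[[(np.round(u).tolist(),s) for u,s in o] for o in out])
    for u,su in out[0]:
        for v,sv in out[1]:
            X,e=tri([ray(T,u),ray(S,v)])
            if e<12: print('   ',X.round(),round(e,1))
t=fr['top'][100:280,190:370];s=fr['scene'][110:290,160:340]
cv2.imwrite('pics/crop1.png',np.hstack([cv2.resize(a,(400,400),interpolation=cv2.INTER_CUBIC) for a in(t,s)])[:,:,::-1])
E
```

```text
pantry_box [[([256.0, 210.0], 0.84)], [([272.0, 194.0], 0.57)]]
    [495. -15.   4.] 3.6
holder [[([149.0, 224.0], 0.87), ([286.0, 168.0], 0.32)], [([292.0, 292.0], 0.76)]]
    [453. 319. -14.] 4.8
well_a [[([157.0, 223.0], 0.78), ([147.0, 225.0], 0.62)], [([296.0, 298.0], 0.73), ([287.0, 270.0], 0.7)]]
    [446. 311. -83.] 6.8
    [445. 330. -35.] 1.1
well_b [[([157.0, 223.0], 0.78), ([147.0, 225.0], 0.62)], [([296.0, 298.0], 0.73), ([287.0, 270.0], 0.7)]]
    [446. 311. -83.] 6.8
    [445. 330. -35.] 1.1
float [[([334.0, 222.0], 0.89)], [([274.0, 138.0], 0.85), ([269.0, 193.0], 0.43)]]
    [ 467. -257.   24.] 1.5
spice_a [[([363.0, 233.0], 0.91), ([222.0, 260.0], 0.8), ([337.0, 170.0], 0.78), ([286.0, 167.0], 0.52)], [([234.0, 178.0], 0.94), ([232.0, 140.0], 0.91), ([319.0, 221.0], 0.61), ([283.0, 125.0], 0.52)]]
    [ 430. -354.    1.] 4.3
    [343.  84. -18.] 2.5
    [ 627. -268.    9.] 2.7
    [ 630. -106.  -12.] 9.0
    [612. -94. 181.] 6.1
spice_c [[([363.0, 233.0], 0.91), ([222.0, 260.0], 0.8), ([337.0, 170.0], 0.78), ([286.0, 167.0], 0.52)], [([234.0, 178.0], 0.94), ([232.0, 140.0], 0.91), ([319.0, 221.0], 0.61), ([283.0, 125.0], 0.52)]]
    [ 430. -354.    1.] 4.3
    [343.  84. -18.] 2.5
    [ 627. -268.    9.] 2.7
    [ 630. -106.  -12.] 9.0
    [612. -94. 181.] 6.1
shaker [[([315.0, 159.0], 0.72), ([151.0, 221.0], 0.41)], [([222.0, 154.0], 0.68)]]
    [ 663. -198.    8.] 0.6
jar [[([244.0, 165.0], 0.53)], [([226.0, 205.0], 0.55)]]
    [641.  24.   4.] 3.1
mill_1 [[([205.0, 168.0], 0.61), ([237.0, 203.0], 0.54)], [([267.0, 207.0], 0.9), ([227.0, 240.0], 0.79), ([331.0, 268.0], 0.72)]]
    [636. 147.  -9.] 8.3
    [517.  44.  15.] 2.4
```

View pics/crop1.png

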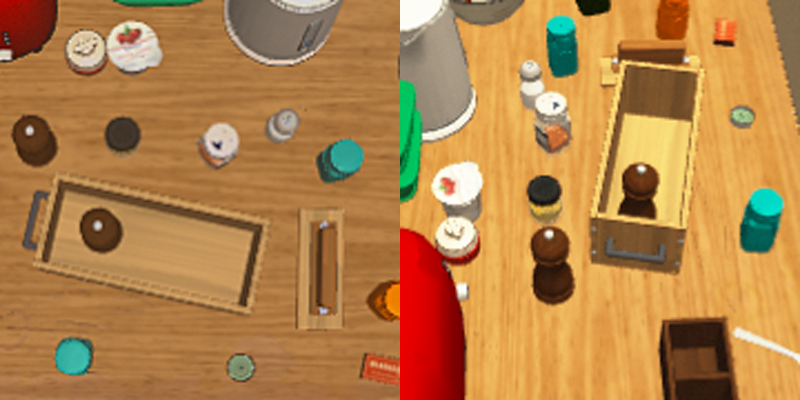

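Emit:
{"api": "move_arm", "payload": {"moves": [[[-0.0325,-0.0126,-0.006],[0,0,0],0.094],[[-0.0325,-0.0126,-0.006],[0,0,0],0.094],[[-0.0325,-0.0126,-0.006],[0,0,0],0.094],[[-0.0325,-0.0126,-0.006],[0,0,0],0.094],[[-0.0325,-0.0126,-0.006],[0,0,0],0.094],[[-0.0325,-0.0126,-0.006],[0,0,0],0.094],[[-0.0325,-0.0126,-0.006],[0,0,0],0.094],[[-0.0325,-0.0126,-0.006],[0,0,0],0.094],[[-0.0325,-0.0126,-0.006],[0,0,0],0.094],[[-0.0325,-0.0126,-0.006],[0,0,0],0.094]]}}

```text
time_s: 2.03
tool_pos: [421.3, 328.9, 266.0]
tool_rot: [0.0, 0.125, 0.992, 0.0]
wrist_force: [0.4, 0.6, 0.2]
width: 94.1
grip_force: 0.0
```

```bash
cat >> h.py <<'E'
import json,pickle,os
def look(name,things,zs={},minscore=.4):
    s=read_state();im=cams.grab_frame('wrist');c=cam('wrist',s)
    out={}
    for t in things:
        out[t]=[(np.array(r['uv']),r['score']) for r in nets.mark_of(t,'wrist') if r['score']>minscore]
        print(t,[(u.round(1).tolist(),round(sc,2),onz(c,u,zs.get(t,0))[:2].round(1).tolist()) for u,sc in out[t]])
    pickle.dump((im,c,out,s),open(f'view_{name}.pkl','wb'))
    cv2.imwrite(f'pics/{name}.png',im[:,:,::-1]);return im,c,out
E
python3 - <<'E'
from h import *
im,c,o=look('w1',['holder','well_a','well_b'],{'well_a':8,'well_b':8})
for r in nets.outline_of('holder','wrist')[:2]: print(r['score'],r['bbox'],cv2.minAreaRect(np.argwhere(r['pixels'])[:,::-1].astype(np.float32)))
E
```

```text
holder [([251.7, 176.1], 0.79, [455.4, 318.7])]
well_a [([227.1, 186.2], 0.74, [458.8, 282.9]), ([279.0, 172.0], 0.7, [456.9, 356.7])]
well_b [([227.1, 186.2], 0.74, [458.8, 282.9]), ([279.0, 172.0], 0.7, [456.9, 356.7])]
0.71 [180.4, 139.0, 325.6, 241.0] ((251.2482452392578, 189.69044494628906), (79.45018005371094, 135.3380126953125), 75.78414916992188)
```

View pics/w1.png

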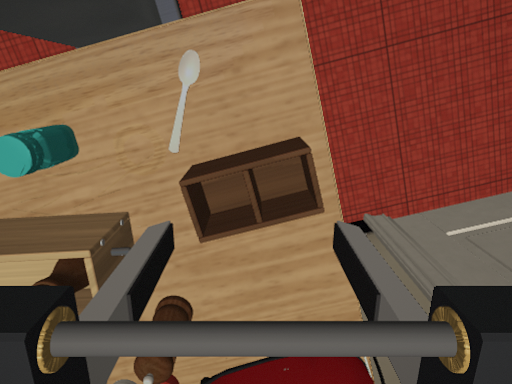

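```bash
cat >> h.py <<'E'
from scipy.optimize import minimize
def boxpts(a,b,h): return np.array([[i*a/2,j*b/2,k] for i in(-1,1) for j in(-1,1) for k in(0,h)],float)
def cyl(*rz): 
    t=np.linspace(0,2*np.pi,32,endpoint=False)
    return np.vstack([np.c_[d/2*np.cos(t),d/2*np.sin(t),0*t+z] for d,z in rz])
SH={'holder':boxpts(80,153,85),'pantry_box':boxpts(126,288,120),'spice_c':cyl((47,0),(47,98)),'shaker':cyl((44,0),(44,60),(34,74),(34,80),(10,90)),
 'jar':cyl((51,0),(51,66)),'mill_1':cyl((58,0),(58,20),(50,98),(50,124),(12,135))}
F=2
def hullmask(p):
    m=np.zeros((384*F,512*F),np.uint8);h=cv2.convexHull(p.astype(np.float32))
    cv2.fillConvexPoly(m,np.round((h+.5)*F*16).astype(np.int32),1,shift=4);return m>0
def fit(thing,views,x0,z=0,yaw=True):
    # views: list of (cam, mask)
    ms=[hullmask(np.argwhere(m)[:,::-1].astype(float)) for c,m in views]
    P=SH[thing]
    def cost(q):
        a=q[2] if yaw else 0
        Q=(R.from_euler('z',a).apply(P))+[q[0],q[1],z];t=0
        for (c,_),m in zip(views,ms):
            g=hullmask(proj(c,Q));t+=1-(g&m).sum()/(g|m).sum()
        return t/len(views)
    x0=np.array(x0,float);S=np.vstack([x0,x0+[12,0,0],x0+[0,12,0]]+([x0+[0,0,.15]] if yaw else []))
    if not yaw:x0=x0[:2];S=S[:,:2]
    for _ in range(2):
        r=minimize(cost,x0,method='Nelder-Mead',options=dict(initial_simplex=S,xatol=.1,fatol=1e-5));x0=r.x
        S=(S-S[0])*.4+x0
    return r.x,r.fun
def masks(thing,n,minscore=.3): return [r for r in nets.outline_of(thing,n) if r['score']>minscore]
def near(rs,uv): return min(rs,key=lambda r:np.hypot(*(np.argwhere(r['pixels']).mean(0)[::-1]-uv)))
E
python3 - <<'E'
from h import *
s=read_state();cams.grab_frame('wrist');W=cam('wrist',s);cams.grab_frame('top');T=cam('top');cams.grab_frame('scene');S=cam('scene')
g={'holder':([455,319,0],0),'pantry_box':([490,-15,-.15],0),'spice_c':([630,-106,0],0),'shaker':([663,-198,0],0),'jar':([641,24,0],0),'mill_1':([636,147,0],0)}
for t,(x0,z) in g.items():
    vs={}
    for n,c in(('wrist',W),('top',T),('scene',S)):
        if n=='wrist' and t!='holder':continue
        if t=='holder' and n=='top':pass
        rs=masks(t,n)
        if not rs: print(t,n,'none');continue
        uv=proj(c,[[x0[0],x0[1],40]])[0]; r=near(rs,uv); m=np.argwhere(r['pixels']).mean(0)[::-1]
        if np.hypot(*(m-uv))<25: vs[n]=(c,r['pixels'])
        else: print(t,n,'far',m,uv)
    for k in list(vs): print(t,k,*[np.round(a,3) for a in fit(t,[vs[k]],x0,z,t in('holder','pantry_box'))])
    if len(vs)>1: print(t,'all',*[np.round(a,3) for a in fit(t,list(vs.values()),x0,z,t in('holder','pantry_box'))])
E
```

```text
holder wrist [4.58447e+02 3.19372e+02 1.50000e-02] 0.021
holder top [ 4.57632e+02  3.14324e+02 -9.00000e-03] 0.18
holder scene [ 4.58717e+02  3.19046e+02 -1.10000e-02] 0.039
holder all [ 4.58393e+02  3.18669e+02 -4.00000e-03] 0.088
pantry_box top [ 4.95611e+02 -1.84480e+01 -1.99000e-01] 0.063
pantry_box scene [ 4.94828e+02 -1.95890e+01 -1.98000e-01] 0.017
pantry_box all [ 4.95363e+02 -1.86560e+01 -1.95000e-01] 0.041
spice_c top [ 630.694 -109.338] 0.097
spice_c scene [ 635.181 -103.956] 0.099
spice_c all [ 634.246 -109.808] 0.129
shaker top [ 667.197 -197.854] 0.188
shaker scene [ 670.085 -202.605] 0.253
shaker all [ 668.413 -199.439] 0.225
jar top [643.793  20.313] 0.185
jar scene [648.945  16.705] 0.348
jar all [644.041  19.933] 0.268
mill_1 top [631.026 140.551] 0.113
mill_1 scene [636.215 145.028] 0.132
mill_1 all [634.894 143.345] 0.135
```

Emit:
{"api": "move_arm", "payload": {"moves": [[[-0.015,-0.0335,0.002],[0,0,-0.007],0.094],[[-0.015,-0.0335,0.002],[0,0,-0.007],0.094],[[-0.015,-0.0335,0.002],[0,0,-0.007],0.094],[[-0.015,-0.0335,0.002],[0,0,-0.007],0.094],[[-0.015,-0.0335,0.002],[0,0,-0.007],0.094],[[-0.015,-0.0335,0.002],[0,0,-0.007],0.094],[[-0.015,-0.0335,0.002],[0,0,-0.007],0.094],[[-0.015,-0.0335,0.002],[0,0,-0.007],0.094]]}}

```text
time_s: 3.75
tool_pos: [476.9, 40.2, 249.7]
tool_rot: [0.0, 0.097, 0.995, 0.0]
wrist_force: [1.3, 0.6, -0.7]
width: 94.1
grip_force: 0.0
```

```bash
python3 - <<'E'
from h import *
im,c,o=look('w2',['mill_1','pantry_box','jar'])
rs=masks('mill_1','wrist')
for r in rs: print(r['score'],r['bbox'])
for r in masks('pantry_box','wrist'): print('box',r['score'],r['bbox'],fit('pantry_box',[(c,r['pixels'])],[495,-19,-.197]))
for r in rs:
    x0=onz(c,[(r['bbox'][0]+r['bbox'][2])/2,(r['bbox'][1]+r['bbox'][3])/2],80);print(x0,fit('mill_1',[(c,r['pixels'])],x0,8,False))
E
```

```text
mill_1 [([268.0, 184.4], 0.92, [523.0, 52.1])]
pantry_box [([211.4, 174.2], 0.6, [494.3, -19.5])]
jar [([259.5, 272.1], 0.85, [652.3, 15.7])]
0.77 [244.8, 160.2, 299.6, 231.9]
0.63 [334.2, 264.2, 363.3, 311.6]
box 0.69 [42.6, 127.8, 358.6, 262.5] (array([ 4.95925609e+02, -1.78075311e+01, -1.96324084e-01]), np.float64(0.03013572004072229))
[513.2655063   55.04455906  80.        ] (array([509.15608428,  52.78528272]), np.float64(0.1175614724283428))
[646.68981509 125.24248666  80.        ] (array([624.37063174, 105.94531259]), np.float64(0.9203361958706376))
```

View pics/w2.png

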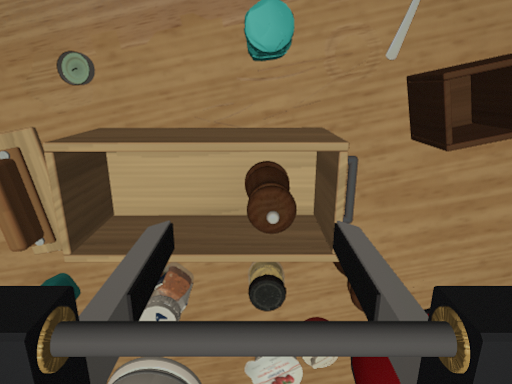

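```bash
cat >> h.py <<'E'
def delta(P,closedeg=None,s=None):
    # tool-frame shift to TCP P at current yaw (use before turning); turn about tool z so that tool y points at world angle closedeg
    s=s or read_state();M=Rq(s['tool_rot']).as_matrix();d=M.T@(np.array(P)-s['tool_pos'])
    ya=np.degrees(np.arctan2(M[1,1],M[0,1]));t=None
    if closedeg is not None: t=((closedeg-ya+90)%180-90)
    print('at',s['tool_pos'].round(1),'yaw',ya.round(2),'shift mm',d.round(1),'turn tool z rad',None if t is None else -np.radians(t).round(3),'tilt',M[:,2].round(3))
E
python3 - <<'E'
from h import *
im,c,o,s=pickle.load(open('view_w2.pkl','rb'))
print('knob',onz(c,[272.5,216.5],142),'head side mid',onz(c,[270.5,209],8+111),'foot',onz(c,[267.7,184.4],8), 'foot2',onz(c,[267,184],8))
for X in([517,52],[518,50]): print(proj(c,SH['mill_1']+[X[0],X[1],8]).min(0),proj(c,SH['mill_1']+[X[0],X[1],8]).max(0))
delta([517,51,100],78.7)
E
```

```text
knob [512.05050336  51.98333432 142.        ] head side mid [513.12607362  51.10356217 119.        ] foot [520.50502968  51.82211131   8.        ] foot2 [519.78212408  51.01287293   8.        ]
[245.07941786 160.37260628] [298.7608586 240.908538 ]
[243.68870806 161.40654223] [296.87285894 242.17220978]
at [476.8  42.9 249.7] yaw 78.89 shift mm [-37.9  15.6 149.7] turn tool z rad 0.003 tilt [ 0.     0.001 -1.   ]
```

```bash
python3 - <<'E'
from h import *
im,c,o,s=pickle.load(open('view_w2.pkl','rb'));T=cam('top');S=cam('scene')
rw=ray(c,[272.5,216.5]);rt=ray(T,[233.7,202.2]);rs=ray(S,[268,185.6])
for n,l in(('wt',[rw,rt]),('ws',[rw,rs]),('ts',[rt,rs]),('all',[rw,rt,rs])):print(n,tri(l))
print('mill1',tri([ray(T,[203.5,159]),ray(S,[227.5,214.9])]))
E
```

```text
wt (array([508.74185193,  50.03959506, 149.20831868]), np.float64(2.0820704609143346))
ws (array([514.66817418,  51.39415114, 137.82852237]), np.float64(0.9968858363519881))
ts (array([512.44312024,  47.97515334, 133.37221059]), np.float64(2.674737521082787))
all (array([512.95946981,  50.05917952, 136.81477298]), np.float64(3.7949250957570797))
mill1 (array([633.86278239, 139.68456927, 124.87909851]), np.float64(0.5627029777045696))
```

Emit:
{"api": "move_arm", "payload": {"moves": [[[-0.018,0.006,0.03],[0,0,0],0.085],[[-0.018,0.0055,0.03],[0,0,0],0.085],[[0,0,0.025],[0,0,0],0.085],[[0,0,0],[0,0,0],0.085],[[0,0,0],[0,0,0],0.085]]}}

```text
time_s: 4.47
tool_pos: [513.2, 47.8, 163.3]
tool_rot: [-0.002, 0.096, 0.995, -0.0]
wrist_force: [-0.3, -0.8, 1.0]
width: 85.0
grip_force: 0.0
```

```bash
python3 - <<'E'
from h import *
im,c,o=look('w3',['mill_1'],{'mill_1':8})
s=read_state();print(s['tool_pos'],s['width'])
for r in masks('mill_1','wrist'): print(r['score'],r['bbox'])
cv2.imwrite('pics/w3c.png',cv2.resize(im[100:340,130:390],None,fx=2.3,fy=2.3)[:,:,::-1])
# head circle prediction
for X in([513,51],[515,51],[517,51]):
    q=proj(c,cyl((50,106),(50,132))+[*X,0]);print(X,q.min(0),q.max(0),proj(c,[[*X,143]]))
E
```

```text
mill_1 [([355.9, 260.8], 0.92, [637.8, 142.1]), ([256.6, 175.0], 0.74, [518.0, 50.9])]
[515.10666056  47.28679155 166.71096308] 85.1117700275919
0.97 [223.8, 149.0, 293.7, 241.4]
0.56 [356.5, 236.3, 416.0, 313.4]
[513, 51] [220.71139686 169.00642778] [294.01741068 246.86207668] [[257.59357115 219.73682863]]
[515, 51] [221.35100314 171.59785117] [294.47747462 249.38837202] [[258.16955466 222.53808097]]
[517, 51] [221.98747758 174.17752297] [294.93530528 251.90273985] [[258.74259276 225.32501203]]
```

View pics/w3c.png

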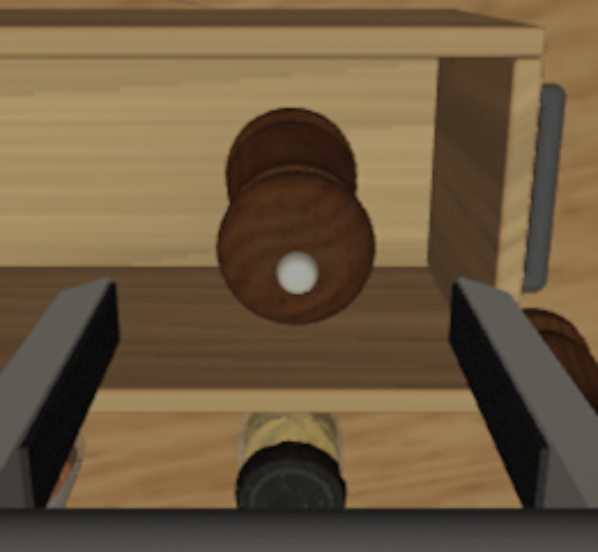

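Emit:
{"api": "move_arm", "payload": {"moves": [[[0.0027,0.0035,0.016],[0,0,0],0.085],[[0,0,0.025],[0,0,0],0.085],[[0,0,0.025],[0,0,0],0.085],[[0,0,0],[0,0,0],0.04],[[0,0,0],[0,0,0],0.04],[[0,0,0],[0,0,0],0.04],[[0,0,0],[0,0,0],0.04],[[0,0,0],[0,0,0],0.04],[[0,0,0],[0,0,0],0.04]], "newtons": 25}}

```text
time_s: 5.37
tool_pos: [513.5, 50.4, 100.2]
tool_rot: [0.002, 0.097, 0.995, 0.0]
wrist_force: [-0.6, 0.7, 0.6]
width: 48.5
grip_force: 1.0
```

Emit:
{"api": "move_arm", "payload": {"moves": [[[0,0,0],[0,0,0],0.04],[[0,0,0],[0,0,0],0.04],[[0,0,0],[0,0,0],0.04],[[0,0,-0.01],[0,0,0],0.04],[[0,0,-0.025],[0,0,0],0.04],[[0,0,-0.035],[0,0,0],0.04],[[0,0,-0.035],[0,0,0],0.04],[[0,0,-0.03],[0,0,0],0.04],[[0,0,-0.015],[0,0,0],0.04]]}}

```text
time_s: 6.12
tool_pos: [513.3, 50.1, 252.9]
tool_rot: [0.003, 0.097, 0.995, 0.0]
wrist_force: [-0.7, 0.1, -1.9]
width: 47.3
grip_force: 24.9
```

Emit:
{"api": "move_arm", "payload": {"moves": [[[0.006,0.02,-0.002],[0,0,0],0.04],[[0.006,0.035,-0.002],[0,0,0],0.04],[[0.006,0.035,-0.002],[0,0,0],0.04],[[0.006,0.035,-0.002],[0,0,0],0.04],[[0.006,0.035,-0.002],[0,0,0],0.04],[[0.006,0.035,0],[0,0,0],0.04],[[0.006,0.035,0],[0,0,0],0.04],[[0.006,0.035,0],[0,0,0],0.04],[[0,0.016,0],[0,0,0],0.04],[[0,0,0],[0,0,0],0.04]]}}

```text
time_s: 6.95
tool_pos: [518.8, 338.6, 256.4]
tool_rot: [-0.002, 0.095, 0.995, -0.0]
wrist_force: [-0.5, -0.6, -1.4]
width: 47.0
grip_force: 24.9
```

```bash
cat >> h.py <<'E'
def avg(ss):
    s=dict(ss[-1]);s['tool_pos']=np.mean([a['tool_pos'] for a in ss],0)
    q=np.mean([a['tool_rot'] for a in ss],0);s['tool_rot']=q/np.linalg.norm(q);s['std']=np.std([a['tool_pos'] for a in ss],0);return s
def look2(name,marks=[],outl=[],n=6,zs={},minscore=.4):
    ss=[];
    for _ in range(n-1): ss.append(read_state());cams.grab_frame('top')
    ss.append(read_state());im=cams.grab_frame('wrist');mk={};ol={}
    for t in marks: mk[t]=[r for r in nets.mark_of(t,'wrist') if r['score']>minscore];ss.append(read_state())
    for t in outl: ol[t]=[r for r in nets.outline_of(t,'wrist') if r['score']>minscore];ss.append(read_state())
    s=avg(ss);c=cam('wrist',s);print('pose',s['tool_pos'].round(1),s['tool_rot'].round(4),'std',s['std'].round(2),s['time_s'])
    for t in mk: print(t,[(np.round(r['uv'],1).tolist(),round(r['score'],2),onz(c,r['uv'],zs.get(t,0))[:2].round(1).tolist()) for r in mk[t]])
    cv2.imwrite(f'pics/{name}.png',im[:,:,::-1]);pickle.dump((im,c,mk,ol,s),open(f'view_{name}.pkl','wb'))
    return im,c,mk,ol,s
E
python3 - <<'E'
from h import *
im,c,mk,ol,s=look2('w4',['well_a','holder'],['holder'],zs={'well_a':8})
for r in ol['holder']: print(r['bbox'],r['score'],fit('holder',[(c,r['pixels'])],[458,319,0]))
E
```

```text
pose [519.6 334.9 258. ] [-5.000e-04  9.730e-02  9.953e-01 -5.000e-04] std [0.4  1.49 0.89] 7.4
well_a [([206.8, 114.4], 0.89, [459.1, 287.1]), ([258.4, 102.1], 0.57, [456.9, 354.3])]
holder []
[148.4, 55.8, 305.5, 161.0] 0.89 (array([4.57436772e+02, 3.20196181e+02, 1.10529698e-02]), np.float64(0.020758407470502838))
```

View pics/w4.png

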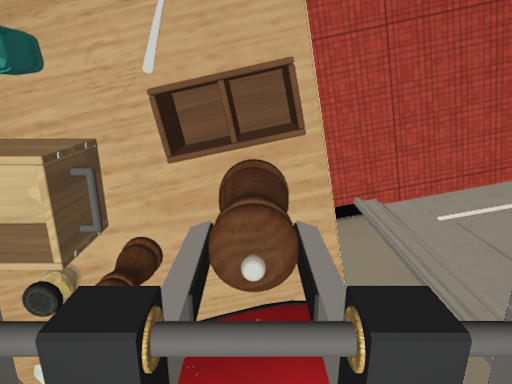

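```bash
cat >> h.py <<'E'
def intool(uv,z):
    p=cams.camera_params('wrist');u=cv2.undistortPoints(np.array([[uv]],float),p['intrinsics'],p['distortion'])[0,0]
    M=p['tool_from_camera'];v=M[:3,:3]@[u[0],u[1],1];o=M[:3,3];return o+v*(z-o[2])/v[2]
def toolpix(P):
    p=cams.camera_params('wrist');E=np.linalg.inv(p['tool_from_camera']);return proj((p['intrinsics'],p['distortion'],E),P)
E
python3 - <<'E'
from h import *
for X in(-4,0,4):
    a=cyl((50,-32),(50,-6))+[X,0,0];f=cyl((58,91))+[X,0,0]
    print(X,'head',toolpix(a).min(0),toolpix(a).max(0),'foot',toolpix(f).min(0),toolpix(f).max(0),'knob',toolpix([[X,0,-42]]))
delta([457.4,356.4,200],90)
E
```

```text
-4 head [203.27428559 204.0219718 ] [302.58094283 310.54909161] foot [219.04369373 160.0995775 ] [286.61445313 224.47126908] knob [[252.95076504 279.33822028]]
0 head [202.92817679 197.21088585] [302.91885058 304.02269498] foot [218.90441222 155.37359677] [286.74817197 220.26691305] knob [[252.94664215 271.88721553]]
4 head [202.57717238 190.31430585] [303.26153786 297.40984394] foot [218.76397567 150.60802993] [286.88300003 216.0294819 ] knob [[252.94245822 264.3266932 ]]
at [519.9 334.2 258.9] yaw 78.75 shift mm [65.7  9.5 58.9] turn tool z rad -0.196 tilt [ 0.  0. -1.]
```

Emit:
{"api": "move_arm", "payload": {"moves": [[[0.018,0.003,0.01],[0,0,0],0.04],[[0.026,0.003,0.01],[0,0,0],0.04],[[0.018,0.003,0.01],[0,0,0],0.04],[[0.007,0,0.01],[0,0,0],0.04],[[0,0,0.02],[0,0,0],0.04],[[0,0,0],[0,0,0],0.04],[[0,0,0],[0,0,0],0.04]]}}

```text
time_s: 7.98
tool_pos: [453.2, 356.7, 197.6]
tool_rot: [-0.001, 0.097, 0.995, -0.001]
wrist_force: [0.8, -0.3, -1.3]
width: 47.2
grip_force: 24.9
```

```bash
python3 - <<'E'
from h import *
im,c,mk,ol,s=look2('w5',['well_a'],['holder','mill_1'],zs={'well_a':8})
for r in ol['holder']: print(r['bbox'],r['score'])
for r in ol['mill_1']: print(r['bbox'],r['score'])
# overlay: well_a opening at z=85 predicted, and foot circle
v=im.copy()
Hc=R.from_euler('z',.012).apply
for k in(1,-1):
    q=np.array([[i*33,k*36.5+j*33,85] for i,j in((1,1),(1,-1),(-1,-1),(-1,1))],float);q=Hc(q)+[457.8,319.9,0]
    cv2.polylines(v,[np.round(proj(c,q)).astype(int)],True,(0,255,0))
f=cyl((58,92))+[-3,0,0];cv2.polylines(v,[np.round(toolpix(f)).astype(int)],True,(255,0,255))
cv2.imwrite('pics/w5c.png',cv2.resize(v[80:320,130:390],None,fx=2.3,fy=2.3)[:,:,::-1])
E
```

```text
pose [454.3 357.4 199.3] [4.000e-04 9.750e-02 9.952e-01 3.000e-04] std [0.46 0.29 0.73] 8.4333
well_a [([191.3, 179.2], 0.92, [459.5, 283.7]), ([247.0, 165.5], 0.84, [456.1, 350.4])]
[122.2, 123.5, 302.0, 244.3] 0.9
[212.0, 160.5, 297.7, 293.8] 0.97
```

View pics/w5c.png

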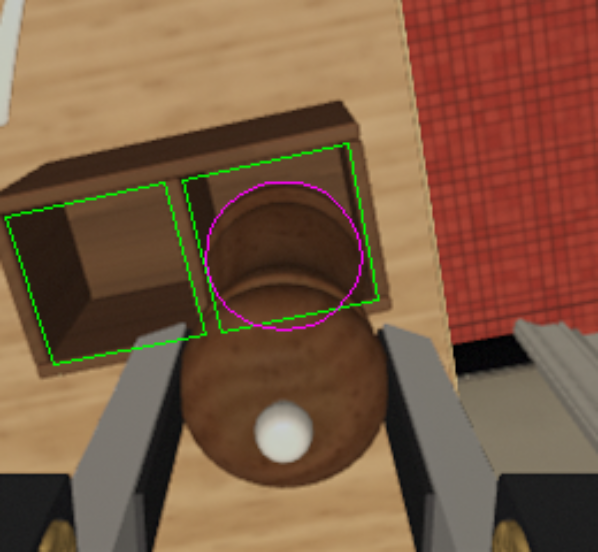

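Emit:
{"api": "move_arm", "payload": {"moves": [[[0,-0.001,0.015],[0,0,0],0.04],[[0,0,0.015],[0,0,0],0.04],[[0,0,0.015],[0,0,0],0.04],[[0,0,0.01],[0,0,0],0.04],[[0,0,0],[0,0,0],0.04]]}}

```text
time_s: 8.85
tool_pos: [452.3, 355.6, 140.5]
tool_rot: [-0.002, 0.097, 0.995, -0.002]
wrist_force: [0.1, 0.3, -2.2]
width: 47.1
grip_force: 24.9
```

Inside the well with no contact; go on down.

Emit:
{"api": "move_arm", "payload": {"moves": [[[0,0,0.012],[0,0,0],0.04],[[0,0,0.012],[0,0,0],0.04],[[0,0,0.008],[0,0,0],0.04],[[0,0,0.004],[0,0,0],0.04],[[0,0,0],[0,0,0],0.04],[[0,0,0],[0,0,0],0.04]]}}

```text
time_s: 9.35
tool_pos: [453.6, 356.5, 107.3]
tool_rot: [-0.0, 0.097, 0.995, -0.0]
wrist_force: [1.0, 0.3, -1.3]
width: 46.9
grip_force: 24.9
```

Emit:
{"api": "move_arm", "payload": {"moves": [[[0,0,0.003],[0,0,0],0.04],[[0,0,0.002],[0,0,0],0.04],[[0,0,0.002],[0,0,0],0.04],[[0,0,0],[0,0,0],0.04]]}}

```text
time_s: 9.68
tool_pos: [453.5, 356.5, 100.2]
tool_rot: [-0.0, 0.097, 0.995, -0.0]
wrist_force: [0.6, 0.2, -1.1]
width: 46.8
grip_force: 24.9
```

Emit:
{"api": "move_arm", "payload": {"moves": [[[0,0,0.0015],[0,0,0],0.05],[[0,0,0],[0,0,0],0.08],[[0,0,0],[0,0,0],0.08],[[0,0,0],[0,0,0],0.08],[[0,0,0],[0,0,0],0.08],[[0,0,-0.02],[0,0,0],0.08],[[0,0,-0.03],[0,0,0],0.08],[[0,0,-0.04],[0,0,0],0.08],[[0,0,-0.04],[0,0,0],0.08],[[0,0,-0.01],[0,0,0],0.08]]}}

```text
time_s: 10.52
tool_pos: [455.7, 357.9, 247.5]
tool_rot: [0.005, 0.097, 0.995, 0.004]
wrist_force: [0.9, -0.0, 0.7]
width: 80.3
grip_force: 0.0
```

Emit:
{"api": "move_arm", "payload": {"moves": [[[-0.024,-0.02,0],[0,0,0],0.085],[[-0.024,-0.02,0],[0,0,0],0.085],[[-0.024,-0.02,0],[0,0,0],0.085],[[-0.024,-0.02,0],[0,0,0],0.085],[[-0.024,-0.02,0],[0,0,0],0.085],[[-0.024,-0.02,0],[0,0,0],0.085],[[-0.024,-0.02,0],[0,0,0],0.085],[[-0.024,-0.02,0],[0,0,0],0.085],[[-0.02,-0.017,0.01],[0,0,0],0.085],[[0,0,0.02],[0,0,0],0.085]]}}

```text
time_s: 11.35
tool_pos: [631.3, 137.3, 210.6]
tool_rot: [0.003, 0.1, 0.995, -0.0]
wrist_force: [-0.5, -0.4, -0.1]
width: 85.4
grip_force: 0.0
```

```bash
python3 - <<'E'
from h import *
im,c,mk,ol,s=look2('w6',['mill_1'],['mill_1'])
print(s['joints'])
for r in ol['mill_1']: print(r['bbox'],r['score'])
cv2.imwrite('pics/w6.png',im[:,:,::-1])
for X in([634,142],[630,142],[638,142]):
    q=proj(c,cyl((58,0))+[*X,0]);print(X,q.min(0),q.max(0))
E
```

```text
pose [627.5 141.  208. ] [-6.000e-04  9.780e-02  9.952e-01 -2.000e-04] std [1.53 1.87 2.73] 11.75
mill_1 [([256.6, 168.9], 0.78, [639.0, 143.3])]
[ 1.35593673e-01  2.95221381e-01  1.11755448e+00  1.75176856e-04
  1.72610294e+00 -1.24182272e+00]
[229.8, 145.9, 288.5, 222.4] 0.68
[634, 142] [230.55708041 140.98402492] [278.97378682 188.27776377]
[630, 142] [229.84026154 137.63905283] [278.39405416 185.20103491]
[638, 142] [231.26985545 144.30973491] [279.55026751 191.33754689]
```

View pics/w6.png

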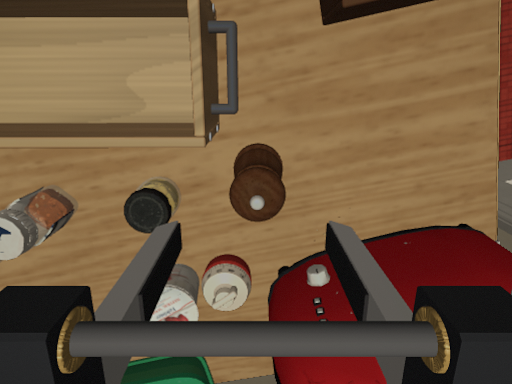

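Emit:
{"api": "move_arm", "payload": {"moves": [[[-0.0095,0.004,0.02],[0,0,0],0.085],[[0,0,0.03],[0,0,0],0.085],[[0,0,0.03],[0,0,0],0.085],[[0,0,0.025],[0,0,0],0.085],[[0,0,0.01],[0,0,0],0.085],[[0,0,0],[0,0,0],0.085],[[0,0,0],[0,0,0],0.085]]}}

```text
time_s: 12.33
tool_pos: [637.8, 144.3, 95.1]
tool_rot: [0.001, 0.097, 0.995, 0.0]
wrist_force: [0.2, 0.1, 1.1]
width: 85.1
grip_force: 0.0
```

```bash
python3 - <<'E'
from h import *
im,c,mk,ol,s=look2('w7',[],['mill_1'],n=4)
for r in ol['mill_1']: print(r['bbox'],r['score'],np.argwhere(r['pixels'][:230])[:,0].min())
for X in(-6,-3,0):
    f=cyl((58,92))+[X,0,0];print(X,toolpix(f).min(0),toolpix(f).max(0))
E
```

```text
pose [638.6 144.3  96.5] [1.900e-03 9.710e-02 9.953e-01 5.000e-04] std [0.47 0.09 0.75] 12.5833
[207.7, 151.7, 298.2, 282.4] 0.97 151
-6 [219.22484845 162.18200158] [286.43487991 226.10228095]
-3 [219.1215939  158.66721776] [286.53396968 222.97324646]
0 [219.01770204 155.13052575] [286.63367124 219.82588529]
```

Emit:
{"api": "move_arm", "payload": {"moves": [[[0.0025,0,0.0035],[0,0,0],0.085],[[0,0,0],[0,0,0],0.04],[[0,0,0],[0,0,0],0.04],[[0,0,0],[0,0,0],0.04],[[0,0,0],[0,0,0],0.04],[[0,0,0],[0,0,0],0.04],[[0,0,0],[0,0,0],0.04],[[0,0,0],[0,0,0],0.04],[[0,0,0],[0,0,0],0.04],[[0,0,-0.01],[0,0,0],0.04]]}}

```text
time_s: 13.42
tool_pos: [633.1, 144.1, 97.6]
tool_rot: [-0.003, 0.097, 0.995, -0.001]
wrist_force: [-1.1, -0.4, -3.1]
width: 47.4
grip_force: 24.9
```

Emit:
{"api": "move_arm", "payload": {"moves": [[[0,0,-0.025],[0,0,0],0.04],[[0,0,-0.04],[0,0,0],0.04],[[0,0,-0.04],[0,0,0],0.04],[[0.01,0.005,-0.03],[0,0,0],0.04],[[0.036,0.018,0],[0,0,0],0.04],[[0.036,0.018,0],[0,0,0],0.04],[[0.036,0.018,0],[0,0,0],0.04],[[0.036,0.018,0],[0,0,0],0.04],[[0.036,0.017,0],[0,0,0],0.04],[[0.014,0.007,0],[0,0,0],0.04]]}}

```text
time_s: 14.25
tool_pos: [450.1, 285.4, 236.3]
tool_rot: [-0.001, 0.095, 0.995, 0.001]
wrist_force: [0.2, -0.2, -2.0]
width: 47.6
grip_force: 25.0
```

Emit:
{"api": "move_arm", "payload": {"moves": [[[0,0,0.01],[0,0,0.12],0.04],[[0,0,0],[0,0,0.12],0.04],[[0,0,0],[0,0,0.12],0.04],[[0,0,0],[0,0,0.12],0.04],[[0,0,0],[0,0,0.12],0.04],[[0,0,0],[0,0,0.12],0.04],[[0,0,0],[0,0,0.12],0.04],[[0,0,0],[0,0,0.12],0.04],[[0,0,0],[0,0,0.12],0.04],[[0,0,0],[0,0,0.12],0.04]]}}

```text
time_s: 15.08
tool_pos: [454.1, 282.7, 225.7]
tool_rot: [-0.0, 0.645, 0.765, -0.0]
wrist_force: [0.2, 0.5, -2.5]
width: 47.6
grip_force: 24.9
```

```bash
python3 - <<'E'
from h import *
s=read_state();print(s['joints'].round(2));delta([458,283.4,205],0,s)
E
```

```text
[ 0.45  0.05  1.37 -0.    1.72  0.28]
at [454.1 282.7 225.7] yaw 9.74 shift mm [ 0.   4.  20.7] turn tool z rad 0.17 tilt [-0. -0. -1.]
```

Emit:
{"api": "move_arm", "payload": {"moves": [[[0,0.004,0.012],[0,0,0.07],0.04],[[0,0,0.012],[0,0,0.1],0.04],[[0,0,0],[0,0,0],0.04]]}}

```text
time_s: 15.33
tool_pos: [457.0, 282.8, 198.9]
tool_rot: [-0.001, 0.706, 0.709, -0.003]
wrist_force: [0.3, -0.0, -2.9]
width: 47.9
grip_force: 25.0
```

```bash
python3 - <<'E'
from h import *
im,c,mk,ol,s=look2('w8',[],['holder','mill_1'],n=5)
for k in ol:
  for r in ol[k]: print(k,r['bbox'],r['score'])
v=im.copy();Hc=R.from_euler('z',.012).apply
for k in(1,-1):
    q=np.array([[i*33,k*36.5+j*33,85] for i,j in((1,1),(1,-1),(-1,-1),(-1,1))],float);q=Hc(q)+[457.8,319.9,0]
    cv2.polylines(v,[np.round(proj(c,q)).astype(int)],True,(0,255,0))
f=cyl((58,93));cv2.polylines(v,[np.round(toolpix(f)).astype(int)],True,(255,0,255))
cv2.imwrite('pics/w8c.png',cv2.resize(v[60:320,110:400],None,fx=2.3,fy=2.3)[:,:,::-1])
E
```

```text
pose [458.  283.4 201.4] [-1.000e-04  7.046e-01  7.096e-01 -5.000e-04] std [0.62 0.37 1.32] 15.6833
holder [202.8, 52.3, 301.5, 223.6] 0.95
mill_1 [206.5, 162.3, 299.8, 295.2] 0.89
mill_1 [218.3, 68.2, 281.9, 134.6] 0.89
```

View pics/w8c.png

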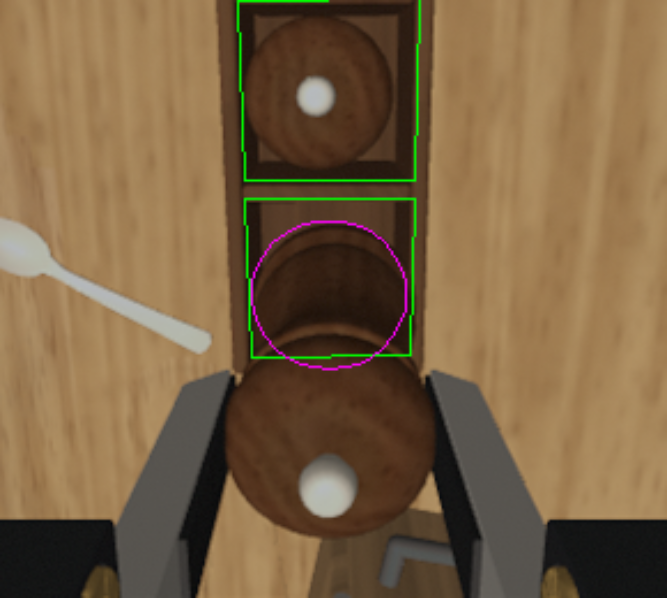

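Emit:
{"api": "move_arm", "payload": {"moves": [[[0.0015,0,0.015],[0,0,0],0.04],[[0,0,0.015],[0,0,0],0.04],[[0,0,0.015],[0,0,0],0.04],[[0,0,0.015],[0,0,0],0.04],[[0,0,0.012],[0,0,0],0.04],[[0,0,0.01],[0,0,0],0.04],[[0,0,0.008],[0,0,0],0.04],[[0,0,0.003],[0,0,0],0.04],[[0,0,0],[0,0,0],0.04],[[0,0,0],[0,0,0],0.04]]}}

```text
time_s: 16.52
tool_pos: [458.7, 285.3, 109.0]
tool_rot: [0.0, 0.705, 0.709, 0.0]
wrist_force: [1.0, 0.3, -1.9]
width: 47.6
grip_force: 25.0
```

Emit:
{"api": "move_arm", "payload": {"moves": [[[0,0,0.003],[0,0,0],0.04],[[0,0,0.002],[0,0,0],0.04],[[0,0,0.002],[0,0,0],0.04],[[0,0,0],[0,0,0],0.04],[[0,0,0],[0,0,0],0.04]]}}

```text
time_s: 16.93
tool_pos: [458.2, 285.1, 101.4]
tool_rot: [-0.0, 0.705, 0.709, -0.0]
wrist_force: [-0.3, 0.4, -1.6]
width: 47.5
grip_force: 25.0
```

Emit:
{"api": "move_arm", "payload": {"moves": [[[0,0,0.001],[0,0,0],0.055],[[0,0,0],[0,0,0],0.075],[[0,0,0],[0,0,0],0.075],[[0,0,0],[0,0,0],0.075],[[0,0,0],[0,0,0],0.075],[[0,0,-0.025],[0,0,0],0.075],[[0,0,-0.035],[0,0,0],0.075],[[0,0,-0.04],[0,0,0],0.075],[[0,0,-0.04],[0,0,-0.12],0.075],[[0,0,-0.01],[0,0,-0.12],0.075]]}}

```text
time_s: 17.77
tool_pos: [460.5, 286.3, 258.9]
tool_rot: [0.003, 0.613, 0.79, 0.006]
wrist_force: [0.4, 0.6, 0.8]
width: 74.7
grip_force: 0.0
```

Emit:
{"api": "move_arm", "payload": {"moves": [[[-0.005,0,0],[0,0,-0.12],0.085],[[0,0,0],[0,0,-0.12],0.085],[[0,0,0],[0,0,-0.12],0.085],[[0,0,0],[0,0,-0.12],0.085],[[0,0,0],[0,0,-0.12],0.085],[[0,0,0],[0,0,-0.12],0.085],[[0,0,0],[0,0,-0.12],0.085],[[0,0,0],[0,0,-0.12],0.085],[[0,0,0],[0,0,-0.12],0.085],[[0,0,0],[0,0,0],0.085]]}}

```text
time_s: 18.6
tool_pos: [459.6, 280.3, 250.7]
tool_rot: [0.0, 0.121, 0.993, 0.0]
wrist_force: [0.2, 0.9, 1.4]
width: 84.8
grip_force: 0.0
```

```bash
python3 - <<'E'
from h import *
im,c,mk,ol,s=look2('w9',[],['mill_1'],n=3)
for k in ol:
  for r in ol[k]: print(k,r['bbox'],r['score'])
delta([635,17,235],78.7,s)
E
```

```text
pose [459.6 280.3 250.6] [1.000e-04 1.228e-01 9.924e-01 1.000e-04] std [0.   0.01 0.03] 18.8
mill_1 [289.5, 116.3, 357.3, 179.1] 0.85
mill_1 [233.8, 136.4, 284.9, 203.9] 0.6
at [459.6 280.3 250.6] yaw 75.89 shift mm [-234.3 -212.6   15.6] turn tool z rad -0.049 tilt [ 0.  0. -1.]
```

Emit:
{"api": "move_arm", "payload": {"moves": [[[-0.024,-0.022,0],[0,0,-0.005],0.085],[[-0.027,-0.0245,0],[0,0,-0.005],0.085],[[-0.027,-0.0245,0],[0,0,-0.005],0.085],[[-0.027,-0.0245,0],[0,0,-0.005],0.085],[[-0.027,-0.0245,0],[0,0,-0.005],0.085],[[-0.027,-0.0245,0.005],[0,0,-0.005],0.085],[[-0.027,-0.0245,0.02],[0,0,-0.005],0.085],[[-0.027,-0.0245,0.025],[0,0,-0.005],0.085],[[-0.021,-0.0195,0.02],[0,0,-0.005],0.085],[[0,0,0.02],[0,0,-0.004],0.085]]}}

```text
time_s: 19.63
tool_pos: [641.0, 16.8, 159.6]
tool_rot: [0.0, 0.101, 0.995, -0.001]
wrist_force: [-0.0, 0.0, -1.7]
width: 84.9
grip_force: 0.0
```

Emit:
{"api": "move_arm", "payload": {"moves": [[[0,0,0],[0,0,0],0.085],[[0,0,0],[0,0,0],0.085],[[0,0,0],[0,0,0],0.085]]}}

```text
time_s: 19.88
tool_pos: [639.2, 22.8, 163.4]
tool_rot: [0.001, 0.098, 0.995, 0.0]
wrist_force: [0.2, 0.3, -0.1]
width: 85.1
grip_force: 0.0
```

```bash
python3 - <<'E'
from h import *
im,c,mk,ol,s=look2('w10',['jar','spice_c','shaker'],['jar','spice_c','shaker'],n=3)
for k,x0 in(('jar',[646,17,0]),('spice_c',[632,-107,0]),('shaker',[667,-200,0])):
  for r in ol[k]:
    b=np.array(r['bbox']);X=onz(c,[(b[0]+b[2])/2,(b[1]+b[3])/2],40);print(k,b.round(),r['score'],fit(k,[(c,r['pixels'])],X,0,False))
E
```

```text
pose [639.3  22.9 163.6] [1.300e-03 9.740e-02 9.952e-01 1.000e-04] std [0.23 0.23 0.71] 20.3333
jar [([252.6, 176.1], 0.7, [647.7, 21.1])]
spice_c [([131.5, 188.3], 0.83, [635.6, -110.2])]
shaker [([66.8, 229.7], 0.88, [668.2, -195.9])]
jar [225. 155. 283. 220.] 0.88 (array([644.66335673,  24.46105576]), np.float64(0.12206831418227604))
spice_c [ 61. 163. 160. 249.] 0.8 (array([ 634.27697993, -105.05854984]), np.float64(0.0483727810650888))
shaker [  0. 214.  79. 282.] 0.79 (array([ 672.12593367, -205.35284651]), np.float64(0.15383572783952293))
shaker [  0.   0. 390. 108.] 0.59 (array([ 484.52156044, -115.59242627]), np.float64(0.8775392323173364))
```

View pics/w10.png

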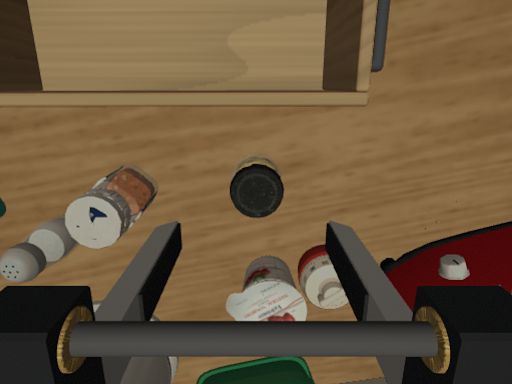

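```bash
python3 - <<'E'
from h import *
im,c,mk,ol,s=pickle.load(open('view_w10.pkl','rb'))
print(onz(c,[257,191],66),onz(c,[258,166],0))
print(onz(c,[92.5,228],98),'spice');print(onz(c,[22,260],86),'shaker')
delta([646,23.5,29],78.7,s)
E
```

```text
[644.23031191  25.65516187  66.        ] [637.88040603  28.84340414   0.        ]
[ 639.0264386  -108.23289964   98.        ] spice
[ 659.86861498 -185.20987008   86.        ] shaker
at [639.3  22.9 163.6] yaw 78.82 shift mm [ -6.1   1.9 134.6] turn tool z rad 0.002 tilt [ 0.003  0.    -1.   ]
```

Emit:
{"api": "move_arm", "payload": {"moves": [[[-0.0055,0.0025,0.02],[0,0,0],0.085],[[0,0,0.03],[0,0,0],0.085],[[0,0,0.03],[0,0,0],0.085],[[0,0,0.03],[0,0,0],0.085],[[0,0,0.02],[0,0,0],0.085],[[0,0,0.004],[0,0,0],0.085],[[0,0,0],[0,0,0],0.085],[[0,0,0],[0,0,0],0.085]]}}

```text
time_s: 21.0
tool_pos: [645.6, 23.6, 29.2]
tool_rot: [0.001, 0.098, 0.995, 0.0]
wrist_force: [-0.0, 0.2, 0.6]
width: 84.9
grip_force: 0.0
```

```bash
python3 - <<'E'
from h import *
im,c,mk,ol,s=look2('w11',[],['jar'],n=3)
for r in ol['jar']: print(r['bbox'],r['score'])
z=s['tool_pos'][2]
for X in(-4,0,4):
    f=cyl((51,z),(51,z-66))+[X,0,0];print(X,toolpix(f).min(0),toolpix(f).max(0))
E
```

```text
pose [646.2  23.5  30.1] [1.800e-03 9.770e-02 9.952e-01 1.000e-04] std [0.36 0.03 0.57] 21.2
[206.9, 187.6, 307.2, 308.7] 0.98
-4 [201.13386682 184.80016618] [304.73222038 316.24514598]
0 [200.76475652 178.96325203] [305.092938   309.61923232]
4 [200.39030618 173.06463026] [305.45887403 302.90370739]
```

Emit:
{"api": "move_arm", "payload": {"moves": [[[0.0005,0.0015,0],[0,0,0],0.085],[[0,0,0],[0,0,0],0.04],[[0,0,0],[0,0,0],0.04],[[0,0,0],[0,0,0],0.04],[[0,0,0],[0,0,0],0.04],[[0,0,0],[0,0,0],0.04],[[0,0,0],[0,0,0],0.04],[[0,0,0],[0,0,0],0.04],[[0,0,0],[0,0,0],0.04],[[0,0,-0.01],[0,0,0],0.04]], "newtons": 20}}

```text
time_s: 22.03
tool_pos: [642.5, 25.2, 35.3]
tool_rot: [-0.003, 0.098, 0.995, -0.0]
wrist_force: [0.0, 0.2, -2.6]
width: 48.9
grip_force: 20.0
```

Emit:
{"api": "move_arm", "payload": {"moves": [[[0,0,-0.03],[0,0,0],0.04],[[0,0,-0.04],[0,0,0],0.04],[[0,0,-0.04],[0,0,0],0.04],[[0.01,0,-0.035],[0,0,0],0.04],[[0.036,0.002,0],[0,0,0],0.04],[[0.036,0.002,0],[0,0,0],0.04],[[0.036,0.002,0],[0,0,0],0.04],[[0.02,0.002,0],[0,0,0],0.04],[[0,0,0],[0,0,0],0.04],[[0,0,0],[0,0,0],0.04]]}}

```text
time_s: 22.87
tool_pos: [510.4, 60.0, 184.0]
tool_rot: [0.001, 0.097, 0.995, 0.0]
wrist_force: [1.6, 0.3, -1.0]
width: 48.8
grip_force: 20.0
```

Emit:
{"api": "move_arm", "payload": {"moves": [[[0,0,0.02],[0,0,0],0.04],[[0,0,0.025],[0,0,0],0.04],[[0,0,0.025],[0,0,0],0.04],[[0,0,0.025],[0,0,0],0.04],[[0,0,0.02],[0,0,0],0.04],[[0,0,0.015],[0,0,0],0.04],[[0,0,0],[0,0,0],0.04],[[0,0,0],[0,0,0],0.04]]}}

```text
time_s: 23.53
tool_pos: [511.0, 59.4, 52.1]
tool_rot: [-0.001, 0.098, 0.995, -0.0]
wrist_force: [0.1, -0.2, -0.1]
width: 48.7
grip_force: 20.0
```

Emit:
{"api": "move_arm", "payload": {"moves": [[[0,0,0.008],[0,0,0],0.04],[[0,0,0.003],[0,0,0],0.04],[[0,0,0.001],[0,0,0],0.04],[[0,0,0],[0,0,0],0.04],[[0,0,0],[0,0,0],0.04]]}}

```text
time_s: 23.95
tool_pos: [511.1, 59.8, 41.4]
tool_rot: [0.0, 0.098, 0.995, 0.0]
wrist_force: [-0.5, -0.4, -2.1]
width: 49.0
grip_force: 20.0
```

Emit:
{"api": "move_arm", "payload": {"moves": [[[0,0,0.002],[0,0,0],0.04],[[0,0,0.001],[0,0,0],0.04],[[0,0,0],[0,0,0],0.068],[[0,0,0],[0,0,0],0.068],[[0,0,0],[0,0,0],0.068],[[0,0,-0.02],[0,0,0],0.068],[[0,0,-0.035],[0,0,0],0.068],[[0,0,-0.04],[0,0,0],0.068],[[0,0,-0.04],[0,0,0],0.075],[[0,0,-0.02],[0,0,0],0.085]]}}

```text
time_s: 24.78
tool_pos: [512.7, 59.9, 199.1]
tool_rot: [0.004, 0.098, 0.995, 0.001]
wrist_force: [0.3, 0.4, 0.9]
width: 78.0
grip_force: 0.0
```

Emit:
{"api": "move_arm", "payload": {"moves": [[[-0.024,-0.0235,0],[0,0,0],0.085],[[-0.024,-0.0235,0],[0,0,0],0.085],[[-0.024,-0.0235,0],[0,0,0],0.085],[[-0.024,-0.0235,0],[0,0,0],0.085],[[-0.024,-0.0235,0],[0,0,0],0.085],[[-0.024,-0.0235,0],[0,0,0],0.085],[[0,0,0],[0,0,0],0.085],[[0,0,0],[0,0,0],0.085],[[0,0,0],[0,0,0],0.085]]}}

```text
time_s: 25.53
tool_pos: [624.3, -106.2, 192.8]
tool_rot: [-0.0, 0.098, 0.995, 0.0]
wrist_force: [-0.2, 0.7, -0.5]
width: 85.0
grip_force: 0.0
```

```bash
python3 - <<'E'
from h import *
im,c,mk,ol,s=look2('w12',['spice_c','shaker'],['spice_c','shaker','jar','float'],n=3)
for k in ('spice_c','shaker','jar','float'):
  for r in ol[k]:
    b=np.array(r['bbox']);print(k,b.round(),round(r['score'],2))
    if k in('spice_c','shaker'):
        X=onz(c,[(b[0]+b[2])/2,(b[1]+b[3])/2],40);print(fit(k,[(c,r['pixels'])],X,0,False))
delta([635,-107,50],78.7,s)
E
```

```text
pose [ 624.3 -105.6  193.4] [2.000e-04 9.720e-02 9.953e-01 1.000e-04] std [0.08 0.3  0.26] 25.9833
spice_c [([250.5, 173.1], 0.89, [636.2, -110.6]), ([111.5, 187.4], 0.61, [621.4, -274.2])]
shaker [([190.6, 214.6], 0.92, [672.7, -191.6])]
spice_c [ 41. 165. 132. 243.] 0.86
(array([ 619.94985354, -274.00810274]), np.float64(0.036487252124645875))
spice_c [224. 154. 282. 226.] 0.66
(array([ 634.45359243, -106.44196959]), np.float64(0.07241324671209004))
spice_c [ 0. 11.  6. 37.] 0.48
(array([ 423.77039122, -348.42046038]), np.float64(0.23584905660377353))
shaker [162. 198. 203. 253.] 0.76
(array([ 665.65710599, -190.67926018]), np.float64(0.3245462402765773))
jar [368.   3. 453.  53.] 0.78
float [ 20.   0. 132. 140.] 0.83
at [ 624.3 -105.6  193.4] yaw 78.84 shift mm [-10.7   0.7 143.4] turn tool z rad 0.002 tilt [ 0.  0. -1.]
```

Emit:
{"api": "move_arm", "payload": {"moves": [[[-0.0105,-0.0005,0.025],[0,0,0],0.085],[[0,0,0.035],[0,0,0],0.085],[[0,0,0.035],[0,0,0],0.085],[[0,0,0.03],[0,0,0],0.085],[[0,0,0.018],[0,0,0],0.085],[[0,0,0.002],[0,0,0],0.085],[[0,0,0],[0,0,0],0.085]]}}

```text
time_s: 26.57
tool_pos: [633.7, -108.6, 46.4]
tool_rot: [-0.002, 0.098, 0.995, 0.0]
wrist_force: [-0.6, -0.4, -0.1]
width: 85.1
grip_force: 0.0
```

```bash
python3 - <<'E'
from h import *
im,c,mk,ol,s=look2('w13',[],['spice_c'],n=3)
for r in ol['spice_c']: print(r['bbox'],r['score'])
z=s['tool_pos'][2]
for X in(-4,0,4):
    f=cyl((47,z),(47,z-98))+[X,0,0];print(X,toolpix(f).min(0),toolpix(f).max(0))
E
```

```text
pose [ 635.3 -109.1   48.9] [ 7.000e-04  9.770e-02  9.952e-01 -1.000e-04] std [1.05 0.3  1.67] 26.7667
[1.7, 194.5, 64.9, 291.2] 0.79
[205.3, 169.5, 309.7, 321.4] 0.75
-4 [201.22428325 180.04287895] [304.68966773 331.07554082]
0 [200.82494032 174.64134152] [305.08025113 323.99806014]
4 [200.41933568 169.18719226] [305.4769586  316.81679885]
```

Emit:
{"api": "move_arm", "payload": {"moves": [[[0.002,0.002,0],[0,0,0],0.085],[[0,0,0],[0,0,0],0.035],[[0,0,0],[0,0,0],0.035],[[0,0,0],[0,0,0],0.035],[[0,0,0],[0,0,0],0.035],[[0,0,0],[0,0,0],0.035],[[0,0,0],[0,0,0],0.035],[[0,0,0],[0,0,0],0.035],[[0,0,0],[0,0,0],0.035],[[0,0,0],[0,0,0],0.035]]}}

```text
time_s: 27.6
tool_pos: [633.2, -106.6, 47.9]
tool_rot: [0.0, 0.098, 0.995, 0.0]
wrist_force: [0.3, 0.4, 0.1]
width: 53.3
grip_force: 20.0
```

```bash
python3 - <<'E'
from h import *
im,c,mk,ol,s=look2('w14',[],['spice_c'],n=2)
for r in ol['spice_c']: print(r['bbox'],r['score'])
cv2.imwrite('pics/w14c.png',cv2.resize(im[140:350,130:380],None,fx=2.6,fy=2.6,interpolation=cv2.INTER_CUBIC)[:,:,::-1])
E
```

```text
pose [ 633.2 -106.6   47.9] [0.000e+00 9.770e-02 9.952e-01 1.000e-04] std [0.01 0.02 0.  ] 27.75
[2.1, 202.1, 63.6, 300.9] 0.67
[200.5, 178.0, 304.3, 322.3] 0.65
```

View pics/w14c.png

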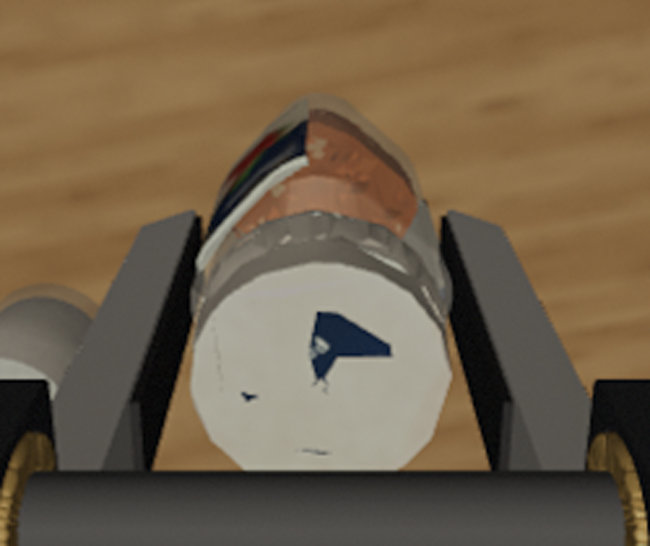

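Emit:
{"api": "move_arm", "payload": {"moves": [[[0,0,0],[0,0,0],0.088],[[0,0,0],[0,0,0],0.088],[[0,0,0],[0,0,0],0.088],[[0,0,0],[0,0,0.115],0.088],[[0,0,0],[0,0,0.115],0.088],[[0,0,0],[0,0,0.115],0.088],[[0,0,0],[0,0,0.115],0.088],[[0,0,0],[0,0,0.115],0.088],[[0,0,0],[0,0,0.115],0.088],[[0,0,0],[0,0,0.095],0.088]]}}

```text
time_s: 28.58
tool_pos: [633.1, -106.8, 47.8]
tool_rot: [-0.0, 0.473, 0.881, -0.0]
wrist_force: [-0.8, -0.7, 0.6]
width: 88.0
grip_force: 0.0
```

Emit:
{"api": "move_arm", "payload": {"moves": [[[0,0,0],[0,0,0],0.035],[[0,0,0],[0,0,0],0.035],[[0,0,0],[0,0,0],0.035],[[0,0,0],[0,0,0],0.035],[[0,0,0],[0,0,0],0.035],[[0,0,0],[0,0,0],0.035],[[0,0,0],[0,0,0],0.035],[[0,0,0],[0,0,0],0.035],[[0,0,0],[0,0,0],0.035],[[0,0,-0.01],[0,0,0],0.035]]}}

```text
time_s: 29.42
tool_pos: [631.4, -106.3, 55.5]
tool_rot: [-0.003, 0.471, 0.882, -0.001]
wrist_force: [-0.8, 0.4, -1.4]
width: 46.2
grip_force: 19.8
```

Emit:
{"api": "move_arm", "payload": {"moves": [[[0,0,-0.03],[0,0,0],0.035],[[0,0,-0.04],[0,0,0],0.035],[[0,0,-0.04],[0,0,0],0.035],[[0.01,-0.004,-0.025],[0,0,0],0.035],[[0.032,-0.0142,0],[0,0,0],0.035],[[0.032,-0.0142,0],[0,0,0],0.035],[[0.032,-0.0142,0],[0,0,0],0.035],[[0.032,-0.0142,0],[0,0,0],0.035],[[0.0115,-0.005,0],[0,0,0],0.035],[[0,0,0],[0,0,0],0.035]]}}

```text
time_s: 30.25
tool_pos: [493.5, -17.7, 194.2]
tool_rot: [0.001, 0.47, 0.883, 0.0]
wrist_force: [0.2, -0.3, -0.4]
width: 45.6
grip_force: 19.8
```

Emit:
{"api": "move_arm", "payload": {"moves": [[[0,0,0.01],[0,0,0],0.035],[[0,0,0.02],[0,0,0],0.035],[[0,0,0.03],[0,0,0],0.035],[[0,0,0.03],[0,0,0],0.035],[[0,0,0.02],[0,0,0],0.035],[[0,0,0.01],[0,0,0],0.035],[[0,0,0],[0,0,0],0.035],[[0,0,0],[0,0,0],0.035]]}}

```text
time_s: 30.92
tool_pos: [496.0, -19.6, 72.6]
tool_rot: [-0.0, 0.471, 0.882, -0.0]
wrist_force: [-1.1, 0.9, -0.5]
width: 45.8
grip_force: 19.8
```

Emit:
{"api": "move_arm", "payload": {"moves": [[[0,0,0.009],[0,0,0],0.035],[[0,0,0.004],[0,0,0],0.035],[[0,0,0.001],[0,0,0],0.035],[[0,0,0],[0,0,0],0.035],[[0,0,0],[0,0,0],0.035]]}}

```text
time_s: 31.33
tool_pos: [495.6, -19.1, 59.4]
tool_rot: [0.0, 0.471, 0.882, 0.0]
wrist_force: [-0.3, -0.0, -0.6]
width: 46.1
grip_force: 19.8
```

Emit:
{"api": "move_arm", "payload": {"moves": [[[0,0,0.002],[0,0,0],0.035],[[0,0,0.0015],[0,0,0],0.035],[[0,0,0],[0,0,0],0.068],[[0,0,0],[0,0,0],0.068],[[0,0,0],[0,0,0],0.068],[[0,0,-0.02],[0,0,0],0.068],[[0,0,-0.035],[0,0,0],0.068],[[0,0,-0.04],[0,0,0],0.068],[[0,0,-0.04],[0,0,0],0.075],[[0,0,-0.01],[0,0,0],0.085]]}}

```text
time_s: 32.17
tool_pos: [498.3, -19.5, 208.2]
tool_rot: [0.006, 0.471, 0.882, 0.002]
wrist_force: [1.3, -0.4, 1.0]
width: 78.1
grip_force: 0.0
```

Emit:
{"api": "move_arm", "payload": {"moves": [[[0,0,0],[0,0,-0.115],0.085],[[0,0,0],[0,0,-0.115],0.085],[[0,0,0],[0,0,-0.115],0.085],[[0,0,0],[0,0,-0.115],0.085],[[0,0,0],[0,0,-0.115],0.085],[[0,0,0],[0,0,-0.115],0.085],[[0,0,0],[0,0,-0.095],0.085]]}}

```text
time_s: 32.75
tool_pos: [495.1, -19.1, 199.9]
tool_rot: [-0.0, 0.095, 0.995, 0.0]
wrist_force: [0.1, 0.6, -0.2]
width: 85.1
grip_force: 0.0
```

```bash
python3 - <<'E'
from h import *
s=read_state();delta([655,-192,195],78.7,s)
E
```

```text
at [495.1 -19.1 199.9] yaw 79.09 shift mm [-189.7 -139.5    4.7] turn tool z rad 0.007 tilt [-0.001  0.    -1.   ]
```

Emit:
{"api": "move_arm", "payload": {"moves": [[[-0.027,-0.02,0],[0,0,0],0.085],[[-0.027,-0.02,0],[0,0,0],0.085],[[-0.027,-0.02,0],[0,0,0],0.085],[[-0.027,-0.02,0],[0,0,0],0.085],[[-0.027,-0.02,0],[0,0,0],0.085],[[-0.027,-0.02,0],[0,0,0],0.085],[[-0.028,-0.0195,0.005],[0,0,0],0.085],[[0,0,0],[0,0,0],0.085],[[0,0,0],[0,0,0],0.085],[[0,0,0],[0,0,0],0.085]]}}

```text
time_s: 33.58
tool_pos: [654.1, -192.5, 194.4]
tool_rot: [-0.001, 0.098, 0.995, 0.0]
wrist_force: [-0.6, -0.0, 1.0]
width: 85.2
grip_force: 0.0
```

```bash
python3 - <<'E'
from h import *
im,c,mk,ol,s=look2('w15',['shaker'],['shaker'],n=3)
for r in ol['shaker']:
    b=np.array(r['bbox']);X=onz(c,[(b[0]+b[2])/2,(b[1]+b[3])/2],40);print(b.round(),r['score'],X,fit('shaker',[(c,r['pixels'])],X,0,False))
for X in([668,-193],[664,-193]):
    q=proj(c,SH['shaker']+[*X,0]);print(X,q.min(0),q.max(0))
delta([668,-193,33],78.7,s)
E
```

```text
pose [ 654.2 -192.   196.1] [3.000e-04 9.740e-02 9.952e-01 1.000e-04] std [0.07 0.24 0.96] 33.8333
shaker [([255.9, 175.9], 0.96, [671.3, -191.6])]
[235. 159. 275. 214.] 0.56 [ 672.01436621 -193.23924899   40.        ] (array([ 668.6623764 , -195.39404173]), np.float64(0.14402515723270437))
[668, -193] [232.42001847 154.89954279] [276.5599545  211.71898771]
[664, -193] [231.56749098 151.53170999] [275.85861359 207.85649845]
at [ 654.2 -192.   196.1] yaw 78.83 shift mm [-13.6   1.7 163.1] turn tool z rad 0.002 tilt [ 0.001  0.    -1.   ]
```

Emit:
{"api": "move_arm", "payload": {"moves": [[[-0.0155,0.0025,0.025],[0,0,0],0.085],[[0,0,0.035],[0,0,0],0.085],[[0,0,0.035],[0,0,0],0.085],[[0,0,0.035],[0,0,0],0.085],[[0,0,0.025],[0,0,0],0.085],[[0,0,0.012],[0,0,0],0.085],[[0,0,0],[0,0,0],0.085],[[0,0,0],[0,0,0],0.085]]}}

```text
time_s: 34.5
tool_pos: [670.5, -193.2, 29.4]
tool_rot: [0.0, 0.098, 0.995, -0.0]
wrist_force: [0.4, -0.0, 1.1]
width: 85.3
grip_force: 0.0
```

```bash
python3 - <<'E'
from h import *
im,c,mk,ol,s=look2('w16',[],['shaker'],n=3)
for r in ol['shaker']: print(r['bbox'],r['score'])
z=s['tool_pos'][2];P=SH['shaker']*[1,1,-1]
for X in(-4,0,4):
    f=P+[X,0,z];print(X,toolpix(f).min(0),toolpix(f).max(0))
E
```

```text
pose [ 671.6 -193.7   31.1] [ 1.900e-03  9.760e-02  9.952e-01 -5.000e-04] std [0.65 0.33 1.01] 34.7
[206.8, 184.6, 288.3, 306.2] 0.67
-4 [209.98842179 189.4347073 ] [295.87115152 319.3495834 ]
0 [209.69369414 183.67248565] [296.15776786 312.10637271]
4 [209.39486991 177.84989364] [296.44836837 304.75568225]
```

Emit:
{"api": "move_arm", "payload": {"moves": [[[0.001,-0.0025,0],[0,0,0],0.085],[[0,0,0],[0,0,0],0.03],[[0,0,0],[0,0,0],0.03],[[0,0,0],[0,0,0],0.03],[[0,0,0],[0,0,0],0.03],[[0,0,0],[0,0,0],0.03],[[0,0,0],[0,0,0],0.03],[[0,0,0],[0,0,0],0.03],[[0,0,0],[0,0,0],0.03],[[0,0,0],[0,0,0],0.03]]}}

```text
time_s: 35.53
tool_pos: [668.8, -195.6, 28.3]
tool_rot: [-0.0, 0.098, 0.995, 0.0]
wrist_force: [0.0, 0.2, -0.5]
width: 41.4
grip_force: 20.0
```

Emit:
{"api": "move_arm", "payload": {"moves": [[[0,0,0],[0,0,0],0.03],[[0,0,0],[0,0,0],0.03],[[0,0,-0.01],[0,0,0],0.03],[[0,0,-0.03],[0,0,0],0.03],[[0,0,-0.04],[0,0,0],0.03],[[0,0,-0.04],[0,0,0],0.03],[[0,0,-0.035],[0,0,0],0.03],[[0,0,-0.005],[0,0,0],0.03],[[0,0,0],[0,0,0],0.03]]}}

```text
time_s: 36.28
tool_pos: [670.5, -196.4, 193.8]
tool_rot: [0.004, 0.098, 0.995, -0.001]
wrist_force: [1.0, 0.1, -1.1]
width: 41.6
grip_force: 20.0
```

```bash
python3 - <<'E'
from h import *
s=read_state();delta([479.8,-96.8,185],78.7,s)
E
```

```text
at [ 670.5 -196.4  193.8] yaw 78.78 shift mm [206.5  60.6   6.8] turn tool z rad 0.001 tilt [ 0.009 -0.003 -1.   ]
```

Emit:
{"api": "move_arm", "payload": {"moves": [[[0.025,0.008,0],[0,0,0],0.03],[[0.036,0.0105,0],[0,0,0],0.03],[[0.036,0.0105,0],[0,0,0],0.03],[[0.036,0.0105,0],[0,0,0],0.03],[[0.036,0.0105,0],[0,0,0],0.03],[[0.036,0.011,0],[0,0,0],0.03],[[0,0,0.01],[0,0,0],0.03],[[0,0,0.02],[0,0,0],0.03],[[0,0,0],[0,0,0],0.03],[[0,0,0],[0,0,0],0.03]]}}

```text
time_s: 37.12
tool_pos: [477.9, -95.5, 155.3]
tool_rot: [-0.003, 0.098, 0.995, 0.001]
wrist_force: [0.1, 0.8, -1.4]
width: 41.3
grip_force: 20.0
```

Emit:
{"api": "move_arm", "payload": {"moves": [[[0,0,0.025],[0,0,0],0.03],[[0,0,0.03],[0,0,0],0.03],[[0,0,0.025],[0,0,0],0.03],[[0,0,0.02],[0,0,0],0.03],[[0,0,0.012],[0,0,0],0.03],[[0,0,0],[0,0,0],0.03],[[0,0,0],[0,0,0],0.03],[[0,0,0],[0,0,0],0.03]]}}

```text
time_s: 37.78
tool_pos: [480.8, -96.5, 47.5]
tool_rot: [0.001, 0.098, 0.995, -0.0]
wrist_force: [0.0, -0.2, -2.0]
width: 41.2
grip_force: 20.0
```

Emit:
{"api": "move_arm", "payload": {"moves": [[[0,0,0.006],[0,0,0],0.03],[[0,0,0.003],[0,0,0],0.03],[[0,0,0.0015],[0,0,0],0.03],[[0,0,0],[0,0,0],0.03],[[0,0,0],[0,0,0],0.03],[[0,0,0],[0,0,0],0.03]]}}

```text
time_s: 38.28
tool_pos: [479.8, -96.0, 36.2]
tool_rot: [0.0, 0.098, 0.995, -0.0]
wrist_force: [-0.4, 0.6, -1.1]
width: 41.5
grip_force: 20.0
```

Emit:
{"api": "move_arm", "payload": {"moves": [[[0,0,0.0005],[0,0,0],0.065],[[0,0,0],[0,0,0],0.065],[[0,0,0],[0,0,0],0.065],[[0,0,0],[0,0,0],0.065],[[0,0,-0.02],[0,0,0],0.065],[[0,0,-0.035],[0,0,0],0.065],[[0,0,-0.04],[0,0,0],0.065],[[0,0,-0.04],[0,0,0],0.065],[[0,0,-0.04],[0,0,0],0.065],[[0,0,-0.02],[0,0,0],0.065]]}}

```text
time_s: 39.12
tool_pos: [481.1, -96.5, 236.5]
tool_rot: [0.004, 0.098, 0.995, -0.001]
wrist_force: [1.5, 0.2, 0.8]
width: 64.8
grip_force: 0.0
```

Emit:
{"api": "move_arm", "payload": {"moves": [[[0.004,-0.03,-0.005],[0,0,0],0.065],[[0.004,-0.032,-0.005],[0,0,0],0.065],[[0.004,-0.032,0],[0,0,0],0.065],[[0.005,-0.031,0],[0,0,0],0.065],[[0,0,0],[0,0,0],0.065],[[0,0,0],[0,0,0],0.065],[[0,0,0],[0,0,0],0.065]]}}

```text
time_s: 39.7
tool_pos: [438.6, -214.9, 240.3]
tool_rot: [0.0, 0.098, 0.995, 0.0]
wrist_force: [0.2, 0.6, 0.2]
width: 65.2
grip_force: 0.0
```

```bash
cat >> h.py <<'E'
SH['float']=np.vstack([boxpts(170,64,10),boxpts(110,22,70)])
E
python3 - <<'E'
from h import *
im,c,mk,ol,s=look2('w17',['float','pantry_box'],['float','pantry_box'],n=3)
cv2.imwrite('pics/w17.png',im[:,:,::-1])
for r in ol['float']:
    b=np.array(r['bbox']);X=onz(c,[(b[0]+b[2])/2,(b[1]+b[3])/2],20);print(b.round(),r['score'],X,fit('float',[(c,r['pixels'])],[X[0],X[1],0]))
for r in ol['pantry_box']: print(np.round(r['bbox']),r['score'])
E
```

```text
pose [ 438.9 -214.4  240.4] [1.000e-04 9.710e-02 9.953e-01 2.000e-04] std [0.11 0.21 0.04] 40.05
float [([225.1, 187.6], 0.82, [475.4, -258.9]), ([130.9, 90.7], 0.44, [332.8, -344.5])]
pantry_box [([408.7, 168.0], 0.94, [495.7, -18.7])]
[189. 120. 262. 251.] 0.82 [ 467.0768811  -254.51994136   20.        ] (array([ 4.73037889e+02, -2.56315343e+02, -6.63162447e-03]), np.float64(0.027425840224565623))
[297. 120. 512. 256.] 0.67
```

View pics/w17.png

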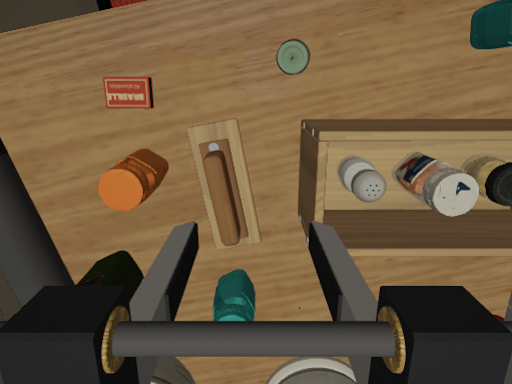

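Emit:
{"api": "move_arm", "payload": {"moves": [[[-0.014,-0.0115,0.02],[0,0,0],0.065],[[-0.014,-0.0115,0.03],[0,0,0],0.065],[[-0.0135,-0.0115,0.03],[0,0,0],0.065],[[0,0,0.03],[0,0,-0.1],0.065],[[0,0,0.02],[0,0,-0.088],0.065],[[0,0,0],[0,0,0],0.065],[[0,0,0],[0,0,0],0.065],[[0,0,0],[0,0,0],0.065]]}}

```text
time_s: 40.72
tool_pos: [473.5, -257.5, 112.2]
tool_rot: [0.001, 0.005, 1.0, -0.001]
wrist_force: [0.9, -0.4, -0.3]
width: 64.9
grip_force: 0.0
```

```bash
python3 - <<'E'
from h import *
im,c,mk,ol,s=look2('w18',['float'],['float'],n=3)
for r in ol['float']:
    b=np.array(r['bbox']);print(b.round(),r['score'],fit('float',[(c,r['pixels'])],[473,-256,0]))
delta([473,-256.3,38],89.6,s)
E
```

```text
pose [ 473.6 -257.7  112.6] [ 0.0016  0.0043  1.     -0.001 ] std [0.19 0.13 0.34] 40.9667
float [([257.1, 179.2], 0.61, [471.6, -254.1])]
[217.  83. 292. 276.] 0.79 (array([ 4.73295633e+02, -2.56880210e+02, -2.68266425e-03]), np.float64(0.0329650523583801))
at [ 473.6 -257.7  112.6] yaw 89.51 shift mm [ 0.9  1.5 74.6] turn tool z rad -0.002 tilt [ 0.003 -0.002 -1.   ]
```

Emit:
{"api": "move_arm", "payload": {"moves": [[[0,0.001,0.025],[0,0,0],0.065],[[0,0,0.025],[0,0,0],0.065],[[0,0,0.02],[0,0,0],0.065],[[0,0,0.0035],[0,0,0],0.065],[[0,0,0],[0,0,0],0.01],[[0,0,0],[0,0,0],0.01],[[0,0,0],[0,0,0],0.01],[[0,0,0],[0,0,0],0.01],[[0,0,0],[0,0,0],0.01],[[0,0,0],[0,0,0],0.01]], "newtons": 45}}

```text
time_s: 41.8
tool_pos: [473.1, -256.5, 37.9]
tool_rot: [0.001, 0.004, 1.0, -0.0]
wrist_force: [0.8, 0.1, -1.4]
width: 28.7
grip_force: 0.0
```

Emit:
{"api": "move_arm", "payload": {"moves": [[[0,0,0],[0,0,0],0.01],[[0,0,0],[0,0,0],0.01],[[0,0,0],[0,0,0],0.01],[[0,0,0],[0,0,0],0.01],[[0,0,0],[0,0,0],0.01],[[0,0,0],[0,0,0],0.01]]}}

```text
time_s: 42.3
tool_pos: [472.9, -256.6, 37.2]
tool_rot: [0.0, 0.004, 1.0, -0.0]
wrist_force: [1.3, -2.4, 1.6]
width: 21.8
grip_force: 45.0
```

Emit:
{"api": "move_arm", "payload": {"moves": [[[0,0,-0.02],[0,0,0],0.01],[[0,0,-0.035],[0,0,0],0.01],[[0,0,-0.04],[0,0,0],0.01],[[0,0,-0.04],[0,0,0],0.01],[[0,0,-0.035],[0,0,0.1],0.01],[[0,0,-0.01],[0,0,0.09],0.01],[[0,0,0],[0,0,0],0.01],[[0,0,0],[0,0,0],0.01]]}}

```text
time_s: 42.97
tool_pos: [472.3, -255.7, 216.1]
tool_rot: [-0.001, 0.097, 0.995, 0.001]
wrist_force: [-0.3, 0.4, -2.9]
width: 21.2
grip_force: 45.0
```

Emit:
{"api": "move_arm", "payload": {"moves": [[[0.0025,0.025,0],[0,0,0],0.01],[[0.0025,0.038,0],[0,0,0],0.01],[[0.0025,0.038,0],[0,0,0],0.01],[[0.0025,0.038,0],[0,0,0],0.01],[[0.0025,0.038,0],[0,0,0],0.01],[[0.0025,0.038,0],[0,0,0],0.01],[[0.0025,0.038,0],[0,0,0],0.01],[[0.0025,0.038,0],[0,0,0],0.01],[[0.0025,0.038,0],[0,0,0],0.01],[[0.0018,0.022,0],[0,0,0],0.01]]}}

```text
time_s: 43.8
tool_pos: [515.8, 96.5, 212.9]
tool_rot: [-0.004, 0.096, 0.995, 0.0]
wrist_force: [1.0, 0.3, -1.9]
width: 21.6
grip_force: 45.0
```

```bash
python3 - <<'E'
from h import *
im,c,mk,ol,s=look2('w19',[],['float'],n=5)
for r in ol['float']: print(np.round(r['bbox']),r['score'])
delta([517.6,92.5,157],78.7,s);print(s['wrist_force'])
cams.grab_frame('scene');T=cam('scene')
for r in masks('pantry_box','scene')[:1]: print(fit('pantry_box',[(T,r['pixels'])],[495,-19,-.197]))
E
```

```text
pose [516.2  95.1 213.4] [-3.200e-03  9.630e-02  9.953e-01  1.000e-04] std [0.38 2.52 0.82] 44.1
[202.  84. 308. 324.] 0.62
[215. 354. 260. 382.] 0.48
at [516.2  95.1 213.4] yaw 78.94 shift mm [-2.3 -2.2 56.4] turn tool z rad 0.004 tilt [-0.006  0.001 -1.   ]
[-0.12725778 -0.72909557 -1.63790765]
(array([ 4.95628935e+02, -1.82537387e+01, -1.92188686e-01]), np.float64(0.0352792679078574))
```

Emit:
{"api": "move_arm", "payload": {"moves": [[[-0.001,0,0.02],[0,0,0.004],0.01],[[0,0,0.02],[0,0,0],0.01],[[0,0,0.01],[0,0,0],0.01],[[0,0,0],[0,0,0],0.01],[[0,0,0],[0,0,0],0.01],[[0,0,0],[0,0,0],0.01]]}}

```text
time_s: 44.7
tool_pos: [519.3, 92.2, 168.1]
tool_rot: [0.001, 0.101, 0.995, 0.0]
wrist_force: [0.5, 0.8, -1.2]
width: 21.8
grip_force: 45.0
```

Emit:
{"api": "move_arm", "payload": {"moves": [[[0,0,0.003],[0,0,0],0.01],[[0,0,0.003],[0,0,0],0.01],[[0,0,0],[0,0,0],0.01],[[0,0,0],[0,0,0],0.01],[[0,0,0],[0,0,0],0.01]]}}

```text
time_s: 45.12
tool_pos: [518.8, 92.6, 161.1]
tool_rot: [0.0, 0.101, 0.995, 0.0]
wrist_force: [-0.6, -0.2, -1.9]
width: 21.9
grip_force: 45.0
```

Emit:
{"api": "move_arm", "payload": {"moves": [[[0,0,0.003],[0,0,0],0.01],[[0,0,0.003],[0,0,0],0.01],[[0,0,0.0025],[0,0,0],0.01],[[0,0,0],[0,0,0],0.01],[[0,0,0],[0,0,0],0.01],[[0,0,0],[0,0,0],0.01]]}}

```text
time_s: 45.62
tool_pos: [519.2, 92.6, 153.3]
tool_rot: [0.001, 0.101, 0.995, 0.0]
wrist_force: [0.1, 0.4, 3.6]
width: 21.8
grip_force: 45.0
```

Emit:
{"api": "move_arm", "payload": {"moves": [[[0,-0.002,0.001],[0,0,0],0.01],[[0,-0.005,0],[0,0,0],0.01],[[0,-0.008,0],[0,0,0],0.01],[[0,-0.009,0],[0,0,0],0.01],[[0,-0.009,0],[0,0,0],0.01],[[0,-0.009,0],[0,0,0],0.01],[[0,-0.009,0],[0,0,0],0.01],[[0,-0.009,0],[0,0,0],0.01],[[0,-0.009,0],[0,0,0],0.01],[[0,-0.009,0],[0,0,0],0.01]]}}

```text
time_s: 46.45
tool_pos: [502.8, 15.2, 151.4]
tool_rot: [0.0, 0.101, 0.995, 0.0]
wrist_force: [0.5, 4.5, 4.1]
width: 21.8
grip_force: 45.0
```

Emit:
{"api": "move_arm", "payload": {"moves": [[[0,-0.009,0],[0,0,0],0.01],[[0,-0.009,0],[0,0,0],0.01],[[0,-0.009,0],[0,0,0],0.01],[[0,-0.009,0],[0,0,0],0.01],[[0,-0.009,0],[0,0,0],0.01],[[0,-0.009,0],[0,0,0],0.01],[[0,-0.009,0],[0,0,0],0.01],[[0,-0.009,0],[0,0,0],0.01],[[0,-0.009,0],[0,0,0],0.01],[[0,-0.009,0],[0,0,0],0.01]]}}

```text
time_s: 47.28
tool_pos: [484.7, -72.9, 151.3]
tool_rot: [-0.0, 0.101, 0.995, 0.0]
wrist_force: [1.2, 4.6, 4.5]
width: 21.8
grip_force: 45.0
```

Emit:
{"api": "move_arm", "payload": {"moves": [[[0,-0.009,0],[0,0,0],0.01],[[0,-0.009,0],[0,0,0],0.01],[[0,-0.009,0],[0,0,0],0.01],[[0,-0.009,0],[0,0,0],0.01],[[0,-0.008,0],[0,0,0],0.01],[[0,-0.007,0],[0,0,0],0.01],[[0,-0.004,0],[0,0,0],0.01],[[0,-0.002,0],[0,0,0],0.01],[[0,0,0],[0,0,0],0.01],[[0,0,0],[0,0,0],0.01]]}}

```text
time_s: 48.12
tool_pos: [473.3, -128.7, 151.4]
tool_rot: [-0.0, 0.101, 0.995, -0.001]
wrist_force: [0.2, 0.7, 4.9]
width: 21.9
grip_force: 45.0
```

Emit:
{"api": "move_arm", "payload": {"moves": [[[0,-0.003,0],[0,0,0],0.01],[[0,0,0],[0,0,0],0.01],[[0,0,-0.015],[0,0,0],0.01],[[0,0,-0.025],[0,0,0],0.01],[[-0.003,-0.013,-0.01],[0,0,0],0.01],[[-0.007,-0.035,0],[0,0,0],0.01],[[-0.007,-0.035,0],[0,0,0],0.01],[[-0.007,-0.035,0],[0,0,0],0.01],[[0,-0.004,0],[0,0,-0.1],0.01],[[0,0,0],[0,0,-0.1],0.01]]}}

```text
time_s: 48.95
tool_pos: [470.1, -258.0, 198.4]
tool_rot: [-0.003, 0.001, 1.0, 0.0]
wrist_force: [-0.6, 0.4, -1.4]
width: 21.9
grip_force: 45.0
```

Emit:
{"api": "move_arm", "payload": {"moves": [[[0,0,0.015],[0,0,0],0.01],[[0,0,0.03],[0,0,0],0.01],[[0,0,0.03],[0,0,0],0.01],[[0,0,0.03],[0,0,0],0.01],[[0,0,0.02],[0,0,0],0.01],[[0,0,0.01],[0,0,0],0.01],[[0,0,0],[0,0,0],0.01],[[0,0,0],[0,0,0],0.01],[[0,0,0],[0,0,0],0.01]]}}

```text
time_s: 49.7
tool_pos: [472.8, -256.0, 67.8]
tool_rot: [0.001, 0.001, 1.0, -0.001]
wrist_force: [-0.2, -0.1, -0.8]
width: 22.0
grip_force: 45.0
```

Lower the last 30 mm to contact.

Emit:
{"api": "move_arm", "payload": {"moves": [[[0,0,0.015],[0,0,0],0.01],[[0,0,0.008],[0,0,0],0.01],[[0,0,0.003],[0,0,0],0.01],[[0,0,0.0015],[0,0,0],0.01],[[0,0,0],[0,0,0],0.01],[[0,0,0],[0,0,0],0.01],[[0,0,0],[0,0,0],0.01]]}}

```text
time_s: 50.28
tool_pos: [472.5, -255.5, 39.6]
tool_rot: [0.001, 0.001, 1.0, -0.0]
wrist_force: [-1.4, 0.2, -1.1]
width: 21.5
grip_force: 45.0
```

Emit:
{"api": "move_arm", "payload": {"moves": [[[0,0,0.002],[0,0,0],0.01],[[0,0,0.0005],[0,0,0],0.01],[[0,0,0],[0,0,0],0.01],[[0,0,0],[0,0,0],0.06],[[0,0,0],[0,0,0],0.06],[[0,0,0],[0,0,0],0.06],[[0,0,0],[0,0,0],0.06],[[0,0,-0.02],[0,0,0],0.06],[[0,0,-0.035],[0,0,0],0.06],[[0,0,-0.04],[0,0,0],0.06]]}}

```text
time_s: 51.12
tool_pos: [470.2, -253.9, 129.5]
tool_rot: [-0.003, 0.001, 1.0, 0.002]
wrist_force: [-0.8, 0.0, -0.3]
width: 59.8
grip_force: 0.0
```

Emit:
{"api": "move_arm", "payload": {"moves": [[[0,0,-0.04],[0,0,0],0.06],[[0,0,-0.04],[0,0,0],0.06],[[0.02,0,-0.04],[0,0,0],0.06],[[0.03,0,-0.02],[0,0,0],0.06],[[0.03,0,0],[0,0,0],0.06],[[0.03,0,0],[0,0,0],0.06],[[0,0,0],[0,0,0],0.06],[[0,0,0],[0,0,0],0.06],[[0,0,0],[0,0,0],0.06]]}}

```text
time_s: 51.87
tool_pos: [363.7, -255.0, 268.5]
tool_rot: [0.0, 0.001, 1.0, 0.0]
wrist_force: [0.8, -0.3, -0.1]
width: 60.3
grip_force: 0.0
```

```bash
python3 - <<'E'
from h import *
a=cams.grab_frame('scene')[90:350,120:380];b=cams.grab_frame('top')[80:320,100:420]
cv2.imwrite('pics/fin.png',np.hstack([cv2.resize(x,(400,400),interpolation=cv2.INTER_CUBIC) for x in(a,b)])[:,:,::-1])
E
```

```text
(no output)
```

View pics/fin.png

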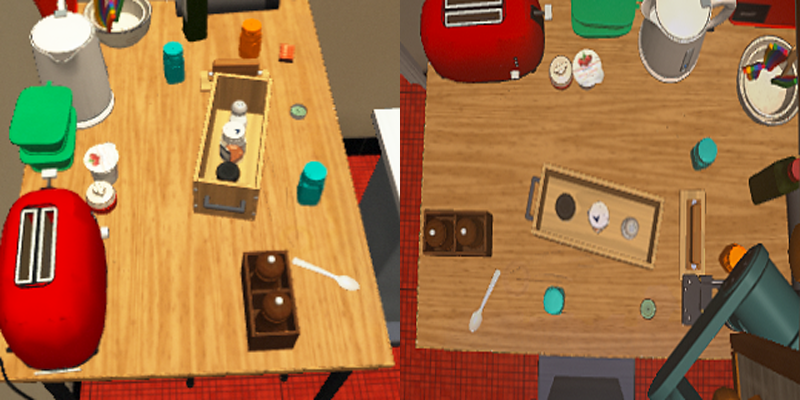

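The final picture shows both mills in the holder, at about (270,265) and (278,305) in the left half. The shaker, spice jar and black-lidded jar stand upright in the box, at (630,228), (598,215) and (565,207) in the right half. The float lies flat on the table at (692,235), and everything else is where it was.

```bash
python3 -c "
from bench import bot
print(bot.job_done())"
```

```text
the job is handed in; nothing more can be done
None
```

I packed the white-capped spice jar, the salt shaker and the black-lidded jar upright in the box, and put both mills in the holder. I then swept the float along the rims from the pull-bar end to the plain end and laid it back on the table. The job is handed in, but no verdict came back.

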